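# Fit the retaining ring on the lathe spindle

### The job

Take the red-handled ring pliers from their wooden holder, set their two pins into the eyes of the open steel retaining ring on the plywood dock and squeeze the handles just enough to spread the ring over the upright lathe spindle (do not overstretch it, and keep the gripper's fingers off the ring itself). With the spread ring gently press the sprung brass washer all the way down to its stop and let the ring close fully into the groove above it, so that it keeps the washer down, then stand the pliers back upright in their holder and let go; leave everything else on the bench alone.

Things in the scene. Friction and masses are not known exactly. Their poses are not given: they have to be found in the camera images.
- pliers_grip (a point): Ring pliers, red grips, steel jaws, 162 mm tall, 140 to 215 g, upright, pins down. Point midway between the grips, 137 mm above the pin ends; z up, y from handle to handle. Grips 18 mm wide (x): outer faces upright and 60 mm apart from 142 to 162 mm above the pin ends, sloping in below to 53 mm apart at 114 mm, where a guard ledge sticks out 6 mm under the fingertips. Not reported while held
- pin_left (a point): end of the pliers' pin on the +y side: 3.5 mm thick, round ended, 4.7 mm long below a square shoulder (10 x 11 mm) that comes to rest on the ring's lug; relaxed, 22 mm from the pliers' middle and 137 mm straight below the grip point's level. The other pin mirrors it. Not reported while held
- pliers_squeeze (a joint): angle between the pliers' halves (pivot 80 mm above the pin ends), rad: 0 relaxed, grows as the handles are squeezed, which spreads the pins. At 0.29 (41 mm apart in the fingers, 27 N grip) a ring on the pins is spread by 0.31; at 0.15 (50 mm) by 0.12. A return spring presses each handle out with 6 to 9 N: held lightly at 58 mm the pliers stay in the fingers with the ring unspread
- holder: wooden holder of the pliers: upright block 42 x 100 mm, 73 mm tall, on a foot 100 x 120 x 8 mm. Its slot is 17 mm (x) by 75 mm (y) and takes the jaws (10 x 55 mm). Origin on the table under the slot's middle. The pliers' hub (30 x 22 mm, underside 72 mm above the pin ends) rests on the rim, pin ends 1 mm above the table, pliers' y along the holder's y, either way round
- ring_centre (a point): open steel retaining ring, 50 g, 5 mm thick, two sprung halves hinged at the back, lying flat on the dock at the start. Point at the centre of the closed ring, half-way up; z is its axis, x points from the back to the gap. It belongs to the left half and turns with it. Inner radius 23 mm, outer 29.5 mm (33.5 mm near the back)
- eye_left (a point): centre of the eye in the left (+y) half of the ring, half-way through: square hole 7 x 7 mm in a 13 mm lug, 26 mm ahead of and 22 mm beside the centre of the closed ring
- eye_right (a point): the same in the right (-y) half; the eyes are 44 mm apart with the ring closed, about 60 mm when it is spread by 0.30
- ring_back (a point): hinge at the back of the ring, half-way up. Closed or spread, the middle of the opening lies 30 mm from here towards the point midway between the eyes: that belongs on the spindle axis
- ring_spread (a joint): opening angle of the ring, rad: 0 closed (in the groove below 0.1), 0.24 just passes the spindle, 0.30 passes with about 1 mm to spare all round, above 0.46 it is overstretched and ruined. It springs shut: about 6 N at each eye at 0.30. The spread ring hangs on the pins by this force. The spindle and the washer are oiled, the eyes are not
- dock: plywood dock on which the ring lies: 110 x 100 x 30 mm, origin on the table below the ring's centre; a low stub (38 mm wide, 5 mm tall) on it stands inside the ring
- spindle_axis (a point): point on the upright spindle's axis at the top of its green block (120 x 120 x 45 mm). Steel spindle, 50 mm thick, bevelled top (4 x 4 mm). How far it stands out is not measured: with u from 0 to 20, new each time, its top is 40 + u mm above this point, the groove (44.5 mm across, 6 mm high) spans 24 + u to 30 + u, the washer's top is at 31 + u free, 24 + u at its stop
- washer (a joint): sprung brass washer (80 mm wide, 6 mm thick) around the spindle: 0 free, covering the groove; 0.007 m at its solid stop, where the ring lying on it is level with the groove. It pushes back with 4 N free, 9 N at the stop; 11 to 20 N is a firm press on the stop, over 30 N bruises it. The ring in its groove keeps it down at about 0.0055
- gouge: turning gouge with a dark wooden handle, 310 mm long, bystander
- bowl: small turned wooden bowl, 110 mm wide, bystander
- wax: amber jar of wax, 66 mm wide, bystander
- spanner: steel spanner, bystander
- bearing: spare steel bearing race, 68 mm wide, bystander
- brush: bench brush, bystander
- blank: round wooden blank, 90 mm wide, bystander
Not all that is in view belongs to the job. What is shaped like the holder but pink is not meant.

How it is judged (in metres and radians):
On the way, in this order (a step that is already met when the one before it is completed fails the run):
1. the ring, spread on the pliers, is lifted clear of the dock (value of joint ring_spread above 0.15 rad and z of ring_back in the frame of dock above 0.05 m), for 0.1 s.
2. the ring is closed in the groove and keeps the washer down (value of joint washer above 0.004 m and value of joint ring_spread below 0.1 rad and horizontal distance between ring_centre and spindle_axis below 0.004 m), for 0.2 s.
At the end, for the whole second after the job is handed in: Ring closed (spread below 0.10 rad), level within 0.1 rad and centred within 4 mm in the groove, keeping the washer down by over 4 mm; pliers at rest in the holder: grip point within 25 mm of its middle, 125 to 145 mm above the table, upright within 0.15 rad (all of step 2 and angle between ring_centre's own z axis and vertical below 0.1 rad and horizontal distance between pliers_grip and holder below 0.025 m and z of pliers_grip in the frame of holder between 0.125 and 0.145 m and angle between pliers_grip's own z axis and vertical below 0.15 rad and velocity of joint pliers_squeeze below 0.05 rad/s); the robot touches nothing.
It fails at once if the ring is overstretched (spread above 0.46 rad) (value of joint ring_spread above 0.46 rad).
It fails at once if the fingers touch the ring instead of using the pliers (contact force between the fingers and ring above 0.5 N).
It fails at once if the washer is pressed with more than 30 N (contact force between washer and anything else above 30 N).
It fails at once if a bystander is moved by more than 30 mm (distance of any of gouge, bowl, wax, spanner, bearing, brush, blank from where it was at the start of the episode above 0.03 m).
It also fails if it takes over 67 s, if anything falls off the work surface, if the arm or the gripper's body presses on something with over 40 N, if the wrist force passes 120 N, or if a joint passes its speed limit or range.

### The arm

A 7-joint arm with a two-finger parallel gripper is mounted at the origin on the work surface. World frame = base frame: x ahead of the robot, y to its left, z up, the work surface at z = 0. Lengths are in mm, angles in rad, forces in N, time in s.
With the tool pointing down it reaches from about 425 to 825 mm from the base axis. Payload 3.6 kg.
Tool frame: the origin (TCP) lies midway between the tips of the shut fingers; the grasp point (between the pads) lies 19 mm behind it (env.grip_depth is the distance from the TCP to the grasp point, in mm); z points along the fingers, y is the direction in which the jaws open and shut (so a half turn about z gives the same grasp; the last joint's range is limited). The gripper opens to 85 mm and grips with 20 to 120 N. Pads are 22 mm wide; open, the fingers measure 114 mm over their backs; the gripper's body (76 mm by 85 mm) begins 54 mm behind the grasp point. The pads swing forward as they close: fully open they stand 13 mm farther back than shut.
Start: joints at [-1.292, 0.615, -0.013, 1.423, 0.008, 1.103, -0.04], TCP at [195.033, 620.02, 231.297] pointing down, gripper open.
Joint ranges: [-3.12, 3.12], [-0.3, 2.06], [-1.34, 1.32], [0.26, 2.42], [-1.36, 4.5], [0.01, 1.98], [-2.84, 2.84]. Speed limits (rad/s): [2.79, 2.79, 3.14, 3.14, 3.14, 3.14, 3.14].

### API

Orientations are given as a unit quaternion [x, y, z, w].
In Python, from station import env, snapshot, finder gives the robot as it stands.
- The arm moves only by the tool drive_tool, never from a script. Its argument "deltas" is a list of rows, each a list of 7 numbers: the shift along the world's x, y, z in units of 60 mm (1.0 is 60 mm), then the turn, a rotation vector about the world's x, y, z in units of 6 degrees (1.0 is 6 degrees), then the closure in counts, from 0 (fully open) to 255 (shut). A call has 1 to 12 rows; each row is the pose to reach, as a shift and turn from the pose measured when the call began; what a row does not reach only later rows make up. A row lasts 1/8 s, in which the tool goes at most 62.5 mm and 10.7 degrees, less where a joint would pass 70% of its speed; a pose out of reach is approached as far as the arm can. A call with a gripper value outside its range is refused whole. The fingers move at their own pace and stop on an object; the grip force is fixed at half the most. Time passes only in rows, so rows that repeat a pose let the fingers close. It gives the time, the measured TCP pose, the force and the opening at its end, in the units of the state.
- env.sense(): the state, without advancing time (a new reading comes with each control period).
- snapshot(name): name is "side" or "top" or "wrist"; returns a dict with "image" (384x512x3 uint8, red, green, blue), "depth" (384x512 float32, mm along the optical axis (not along the pixel's ray), 0 where there is no reading), "fov_y" (degrees; the focal length in pixels is half the picture's height over the tangent of half this angle, whatever the lens; pixels are square), "cx", "cy" (the principal point, pixels), "position" and "attitude" of the camera in the world; the wrist camera has in their place "hand_eye" (4x4, takes a point from camera to tool coordinates, whose origin is the TCP and whose axes are the flange's). Camera axes: x right, y down, z forward; pixel columns grow to the right and rows downward; lengths in mm; the calibration is good to about 2 mm. The wrist camera is an equidistant fisheye: a pixel r from the principal point sees the ray r / f radians off the axis. A picture is of the moment at which its call begins: read the wrist's pose just before it.
- env.sign_off(): hands the job in, once; it reports no verdict.
Trained networks look in the newest picture that a camera, given by its name, has taken for a name from the list of things; names that differ only in an ending like _2 or _b are one class to them, and where a whole thing is asked for, a point or a joint stands for the part that bears it (a point fixed in the world has none). Each returns a list of dicts, best first, with "p" (0 to 1); they miss things now and then, are a little off and sometimes report something else, mostly with a low value. They report only what shows in the picture. A call takes as long as a camera call. They do not tell look-alikes from the thing itself.
- finder.masks_of(name, camera): "region" (384x512 bool, what is visible of it) and "extent" ([centre column, centre row, width, height] in pixels, round what is visible of it).
- finder.landmark_of(name, camera): "location" ([column, row] in pixels: a listed point, or the origin of a listed thing).
The state is a dict: "t": time; "joint_positions": joint angles; "joint_vel": joint speeds; "joint_torque": joint torques, N m; "ee_pos": TCP position; "tcp_rot": TCP orientation; "ft_force": force on the tool from outside, world axes, zero at the start; "wrist_torque": the same for the moment, N m; "grip_width": finger opening in mm.
Only numpy, scipy, OpenCV 4.12 (cv2) and the standard library are available. Lean on these libraries where they do the work, as an engineer would, in place of code of your own. Each camera call takes 0.05 s, during which the arm holds its last target. There are 200 camera calls.

## Working session

There is one attempt and no reset: what is moved stays moved. The work goes in short steps, Python scripts to look and compute and a tool call to move; the robot and the scene stay as the last step left them, time stands still between calls to the robot, and variables do not carry over. Pictures are saved under pics/ and viewed, about 8 in all and at most 12, crops included, and the job is handed in when it is done.

Besides the shell and the picture viewer there is one more tool, called after ">>>" as name(argument=value, ...), one argument or row to a line, values as JSON. drive_tool: Moves the arm, as the interface text tells. Its arguments: {"type":"object","properties":{"deltas":{"type":"array","items":{"type":"array","items":{"type":"number"}}}},"required":["deltas"]}

```bash
ls; mkdir -p pics; cat > h.py <<'E'
import numpy as np, cv2
from scipy.spatial.transform import Rotation as R
from station import env, snapshot, finder
def foc(s): return 192/np.tan(np.radians(s["fov_y"])/2)
def att(s):
    a=np.array(s["attitude"],float)
    return R.from_quat(a).as_matrix() if a.size==4 else a.reshape(3,3)
def ray(s,c,r):
    f=foc(s); return att(s)@np.array([(c-s["cx"])/f,(r-s["cy"])/f,1.0])
def at_depth(s,c,r,d): return np.array(s["position"])+ray(s,c,r)*d
def at_z(s,c,r,z):
    v=ray(s,c,r);p=np.array(s["position"]);return p+v*(z-p[2])/v[2]
def cloud(s):
    f=foc(s);rr,cc=np.mgrid[:384,:512];d=s["depth"]
    q=np.stack([(cc-s["cx"])/f*d,(rr-s["cy"])/f*d,d],-1)
    return q@att(s).T+np.array(s["position"])
def save(s,n,scale=1.0,box=None):
    im=s["image"][:,:,::-1]
    if box: im=im[box[1]:box[3],box[0]:box[2]]
    cv2.imwrite("pics/"+n,cv2.resize(im,None,fx=scale,fy=scale,interpolation=cv2.INTER_CUBIC))
E
python3 - <<'E'
from h import *
S={}
for cam in("top","side"):
    s=snapshot(cam);S[cam]=s;print(cam,s["fov_y"],s["cx"],s["cy"],s["position"],s["attitude"])
    save(s,cam+"0.png",1.5)
    P=cloud(s)
    for n in("pliers_grip","pin_left","holder","ring_centre","eye_left","eye_right","ring_back","dock","spindle_axis"):
        for l in finder.landmark_of(n,cam)[:3]:
            c,r=l["location"];i,j=int(round(r)),int(round(c))
            q=P[i,j] if 0<=i<384 and 0<=j<512 else None
            print(n,round(l["p"],2),np.round([c,r],1),None if q is None else np.round(q,1))
    np.savez(cam+"0.npz",P=P)
E
```

```text
pics
top 53.93010985615189 252.27770417282318 189.6848243138862 [ 372.04178905   32.93914852 1404.66367685] [-0.696867    0.71482531 -0.03977676  0.04264952]
pliers_grip 0.71 [185.7 182.3] [560.3 270.   83.6]
pliers_grip 0.63 [189.3 191.4] [530.  262.6  65.9]
pin_left 0.48 [188.2 191. ] [529.4 265.1  72. ]
holder 0.94 [299.3 242.9] [ 336.4 -122.4   69.4]
holder 0.76 [130.8 167. ] [620.8 468.3  74.9]
holder 0.6 [193.  191.1] [529.5 248.   67.5]
ring_centre 0.65 [323.6 191.7] [ 517.7 -225.5   31.7]
ring_centre 0.64 [142.5 206.5] [483.8 442.1  26.2]
ring_centre 0.33 [267.9 132.5] [750.3 -27.9  23.1]
eye_left 0.67 [313.5 180.6] [ 559.1 -190.6   32.6]
eye_right 0.41 [326.7 184.2] [ 547.4 -238.7   27.3]
ring_back 0.41 [323.3 196.7] [ 499.3 -220.6   33.6]
dock 0.72 [319.2 191.2] [ 521.7 -207.1   33.2]
spindle_axis 0.6 [326.2 183.4] [ 551.6 -235.8   24.4]
spindle_axis 0.59 [271.1 182. ] [552.2 -30.3  85.9]
spindle_axis 0.17 [315.3 184.3] [ 548.2 -194.2   29.9]
side 52.081183100233936 255.61090412534963 183.29897764895782 [   8.33156854 -755.98361208  688.8782251 ] [ 0.83744    -0.25343993  0.14551399 -0.46183127]
pliers_grip 0.68 [215.1 140.1] [534.3 244.4 144.7]
pin_left 0.17 [318.2 196.8] [726.6 -42.3  18.9]
holder 0.87 [209. 144.] [610.  438.   29.7]
holder 0.84 [215.2 176.6] [520.7 231.5  19.3]
holder 0.79 [214.1 274.3] [ 300.4 -162.6   31. ]
ring_centre 0.61 [301.9 249.5] [ 519.1 -214.4   35.2]
eye_left 0.58 [301.9 241. ] [ 544.2 -184.5   31.1]
eye_right 0.62 [317.  250.7] [ 547.  -238.2   36. ]
ring_back 0.7 [319.5 248.2] [ 565.3 -229.5   30.4]
ring_back 0.56 [292.4 253.3] [ 491.5 -209.5   35.4]
dock 0.78 [301.6 258.6] [ 501.7 -235.9   31. ]
spindle_axis 0.67 [273.1 202.5] [543.8 -56.8  78.3]
spindle_axis 0.63 [300.7 250. ] [ 517.6 -212.5   34.5]
spindle_axis 0.35 [305.4 343.1] [ 342.8 -432.6   58.8]
```

View pics/top0.png

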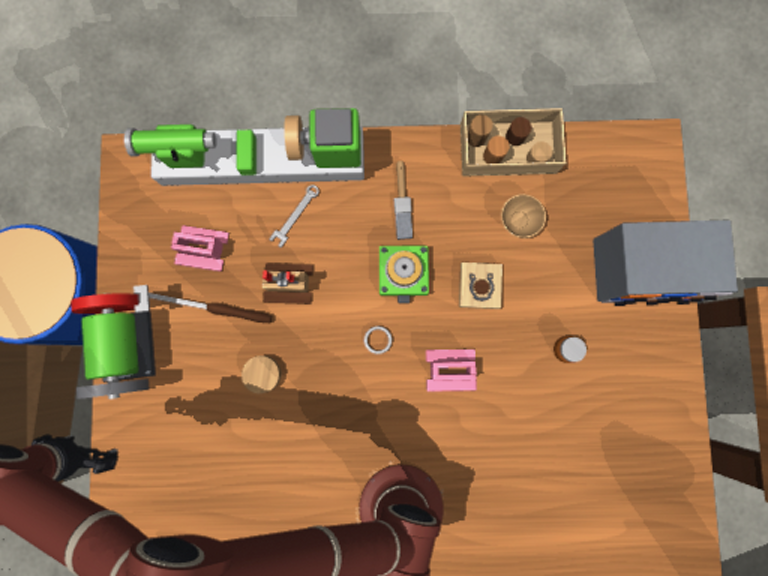

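View pics/side0.png

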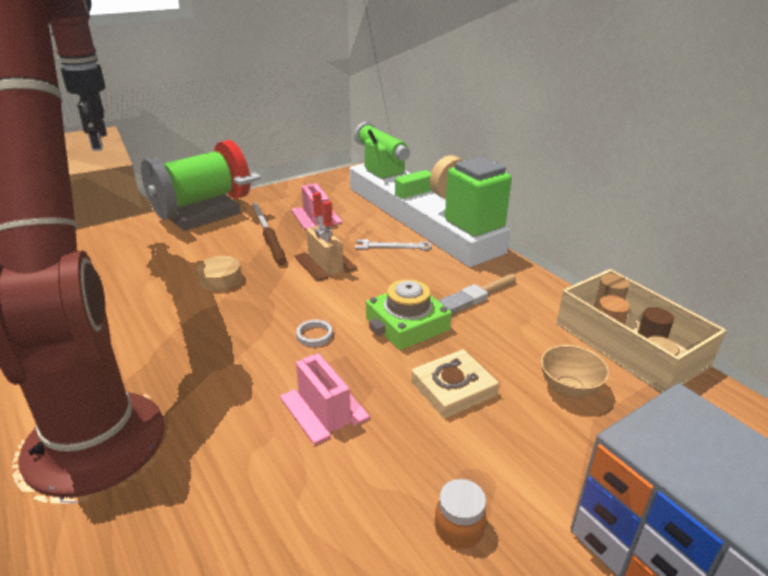

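The top view shows the pliers in the wooden holder at (286,282), the spindle at (404,267) and the ring on the dock at (482,288) with its gap facing +x. The pink holders at (200,247) and (452,370) are decoys. The side view agrees.

```bash
cat >> h.py <<'E'
def tool(st=None):
    st=st or env.sense(); return np.array(st["ee_pos"]),R.from_quat(st["tcp_rot"])
def yawdown(y):  # tool z down, tool y axis at world angle y(rad)
    ya=np.array([np.cos(y),np.sin(y),0]);z=np.array([0,0,-1.]);return R.from_matrix(np.stack([np.cross(ya,z),ya,z],1))
def plan(p,y):
    q,r=tool();best=None
    for k in(0,np.pi):
        v=(yawdown(y+k)*r.inv()).as_rotvec()
        if best is None or np.linalg.norm(v)<np.linalg.norm(best):best=v
    print("delta",np.round((np.array(p)-q)/60,3),np.round(np.degrees(best)/6,3),"at",np.round(q,1),"y-axis",np.round(r.as_matrix()[:,1],3),"z",np.round(r.as_matrix()[:,2],3))
E
python3 - <<'E'
from h import *
st=env.sense();print({k:np.round(v,3) for k,v in st.items()})
plan([510,250,330],np.pi/2)
P=np.load("top0.npz")["P"]
s=snapshot("top");im=s["image"].astype(int)
def box(x0,x1,y0,y1,z0,z1):
    return (P[...,0]>x0)&(P[...,0]<x1)&(P[...,1]>y0)&(P[...,1]<y1)&(P[...,2]>z0)&(P[...,2]<z1)
m=box(480,600,180,320,100,200);print("pliers hi",m.sum(),np.round(np.c_[P[m].min(0),P[m].max(0),P[m].mean(0)],1).tolist())
for z0,z1 in((55,68),(68,76),(76,84),(84,92),(92,110)):
    m=box(480,620,-100,40,z0,z1);
    if m.sum(): print("spin",z0,m.sum(),np.round(np.c_[np.percentile(P[m],[2,98,50],axis=0)],1).tolist())
E
```

```text
{'t': np.float64(1.0), 'joint_positions': array([-1.292,  0.615, -0.013,  1.423,  0.008,  1.103, -0.04 ]), 'joint_vel': array([ 0.001, -0.001, -0.001, -0.001, -0.   ,  0.003, -0.   ]), 'joint_torque': array([-1.0000e-03, -4.6912e+01,  2.5900e-01, -1.7134e+01,  1.0000e-02,
        2.0000e-03,  0.0000e+00]), 'ee_pos': array([195.035, 620.012, 231.325]), 'tcp_rot': array([ 0.152,  0.988, -0.   , -0.   ]), 'ft_force': array([0.016, 0.298, 0.218]), 'wrist_torque': array([ 0.002, -0.016, -0.011]), 'grip_width': np.float64(85.461)}
delta [ 5.249 -6.167  1.645] [ 0.00e+00 -1.00e-03  2.91e+00] at [195.  620.  231.3] y-axis [ 0.3    0.954 -0.   ] z [-0. -0. -1.]
pliers hi 75 [[536.3, 556.7, 546.0], [230.0, 293.2, 263.9], [100.0, 166.5, 140.4]]
spin 55 18 [[529.5, -58.6, 57.4], [573.6, 15.0, 67.1], [536.9, -7.5, 63.3]]
spin 68 54 [[529.6, -62.7, 68.7], [604.8, 11.1, 75.9], [572.7, -23.2, 74.2]]
spin 76 224 [[531.8, -61.6, 76.3], [603.5, 11.3, 83.7], [566.4, -25.0, 79.3]]
spin 84 113 [[545.3, -45.1, 84.4], [588.1, -5.9, 91.2], [566.3, -26.6, 87.1]]
spin 92 2 [[572.9, -19.9, 92.7], [580.0, -10.0, 93.1], [576.5, -14.9, 92.9]]
```

>>> drive_tool(
  deltas=[
    [0.5,-0.6,1.5,0,0,0.5,0],
    [1.2,-1.4,2,0,0,1,0],
    [1.9,-2.2,2,0,0,1.5,0],
    [2.6,-3,2,0,0,2,0],
    [3.3,-3.8,2,0,0,2.5,0],
    [4,-4.6,2,0,0,2.9,0],
    [4.7,-5.4,2,0,0,2.9,0],
    [5.25,-6,2,0,0,2.9,0],
    [5.25,-6,2,0,0,2.9,0],
    [5.25,-6,2,0,0,2.9,0],
  ],
)

```text
t: 2.3
ee_pos: [511.8, 257.0, 351.2]
tcp_rot: [0.004, 1.0, -0.001, 0.0]
ft_force: [-0.1, -0.0, 0.3]
grip_width: 85.4
```

```bash
cat >> h.py <<'E'
def wray(s,c,r):
    f=foc(s);u=np.array([c-s["cx"],r-s["cy"]],float);n=np.hypot(*u)+1e-9;a=n/f
    return np.array([u[0]/n*np.sin(a),u[1]/n*np.sin(a),np.cos(a)])
class W:
    def __init__(self):
        p,r=tool();self.s=snapshot("wrist");T=np.eye(4);T[:3,:3]=r.as_matrix();T[:3,3]=p;self.M=T@np.array(self.s["hand_eye"]);self.o=self.M[:3,3]
    def z(self,c,r,z):
        v=self.M[:3,:3]@wray(self.s,c,r);return self.o+v*(z-self.o[2])/v[2]
    def d(self,c,r):
        d=self.s["depth"][int(round(r)),int(round(c))];v=wray(self.s,c,r);return self.o+self.M[:3,:3]@(v/v[2]*d)
    def cloud(self):
        s=self.s;f=foc(s);rr,cc=np.mgrid[:384,:512];u=cc-s["cx"];v=rr-s["cy"];n=np.hypot(u,v)+1e-9;a=n/f
        k=np.tan(a)/n*s["depth"];q=np.stack([u*k,v*k,s["depth"]],-1);return q@self.M[:3,:3].T+self.o
    def px(self,p):
        q=self.M[:3,:3].T@(np.array(p)-self.o);a=np.arctan2(np.hypot(q[0],q[1]),q[2])*foc(self.s)/np.hypot(q[0],q[1])
        return self.s["cx"]+q[0]*a,self.s["cy"]+q[1]*a
    def marks(self,names,zs):
        for n,z in zip(names,zs):
            for l in finder.landmark_of(n,"wrist")[:2]:
                c,r=l["location"]
                try: dd=np.round(self.d(c,r),1)
                except IndexError: dd=None
                print(n,round(l["p"],2),np.round([c,r],1),"at z",np.round(self.z(c,r,z),1),"depth",dd)
E
python3 - <<'E'
from h import *
plan([546,262,300],np.pi/2)
w=W();print("cam",w.o.round(1),w.M[:3,2].round(2));save(w.s,"w1.png",1.5)
w.marks(["pliers_grip","holder"],[138,0])
P=w.cloud();im=w.s["image"].astype(int)
red=(im[...,0]>110)&(im[...,1]<80)&(im[...,2]<80)&(P[...,2]>100)&(P[...,2]<175)&(abs(P[...,0]-546)<60)&(abs(P[...,1]-262)<70)
q=P[red];print(red.sum(),np.percentile(q,[1,50,99],axis=0).round(1).tolist())
t=q[q[:,2]>np.percentile(q[:,2],99)-6]
L=t[t[:,1]>t[:,1].mean()];Q=t[t[:,1]<=t[:,1].mean()]
for g in(L,Q):print("top grip",len(g),g.min(0).round(1),g.max(0).round(1),g.mean(0).round(1))
h=P[(abs(P[...,2]-73)<5)&(abs(P[...,0]-546)<50)&(abs(P[...,1]-262)<80)]
print("block",len(h),np.percentile(h,[1,50,99],axis=0).round(1).tolist(), cv2.minAreaRect(h[:,:2].astype(np.float32)))
E
```

```text
delta [ 0.569  0.084 -0.853] [0.015 0.006 0.071] at [511.8 257.  351.2] y-axis [ 0.007  1.    -0.002] z [ 0.001 -0.002 -1.   ]
cam [435.4 258.  494.7] [ 0.3  -0.   -0.96]
pliers_grip 0.94 [273.8 189.2] at z [546.2 269.9 138. ] depth [563.4 271.8  82.7]
pliers_grip 0.29 [ 26.4 174.2] at z [ 518.8 -118.7  138. ] depth [ 542.4 -225.2   37.1]
holder 0.89 [60.8 59.2] at z [ 324.7 -131.2    0. ] depth [338.7 -82.   62.6]
holder 0.7 [381.  212.6] at z [636.8 478.5   0. ] depth [611.5 450.9  61.9]
321 [[534.5, 235.2, 113.8], [540.2, 244.7, 162.2], [554.2, 296.4, 165.4]]
top grip 92 [537.7 288.3 159.9] [554.5 296.4 165.7] [545.3 292.  163.6]
top grip 83 [534.5 236.5 159.5] [550.7 243.7 165.6] [541.8 240.3 163.7]
block 932 [[522.3, 216.5, 69.1], [534.7, 259.2, 73.8], [566.0, 315.4, 76.0]] ((544.837158203125, 266.5949401855469), (100.39608001708984, 41.701480865478516), 86.68975067138672)
```

>>> drive_tool(
  deltas=[
    [0.3,0.1,-0.8,0,0,-0.3,0],
    [0.535,0.155,-1.6,0,0,-0.53,0],
    [0.535,0.155,-2.4,0.01,0,-0.53,0],
    [0.535,0.155,-2.5,0.01,0,-0.53,0],
    [0.535,0.155,-2.5,0.01,0,-0.53,0],
    [0.535,0.155,-2.5,0.01,0,-0.53,0],
  ],
)

```text
t: 3.2
ee_pos: [542.0, 272.4, 204.0]
tcp_rot: [0.026, 1.0, 0.003, 0.002]
ft_force: [-0.0, 0.2, 1.1]
grip_width: 85.3
```

```bash
python3 - <<'E'
from h import *
plan([543.9,266.3,120],np.radians(86.4))
w=W();save(w.s,"w2.png",1.5)
w.marks(["pliers_grip"],[138])
P=w.cloud();im=w.s["image"].astype(int)
red=(im[...,0]>110)&(im[...,1]<80)&(im[...,2]<80)&(P[...,2]>100)&(P[...,2]<175)&(abs(P[...,0]-546)<60)&(abs(P[...,1]-262)<70)
q=P[red];t=q[q[:,2]>158]
L=t[t[:,1]>t[:,1].mean()];Q=t[t[:,1]<=t[:,1].mean()]
for g in(L,Q):print("top grip",len(g),g.min(0).round(1),g.max(0).round(1),g.mean(0).round(1))
E
```

```text
delta [ 0.031 -0.102 -1.4  ] [-0.048  0.034 -0.096] at [542.  272.4 204. ] y-axis [0.053 0.999 0.005] z [ 0.004  0.005 -1.   ]
pliers_grip 0.94 [252.4 207.7] at z [545.  264.6 138. ] depth [597.  257.3   1.5]
top grip 269 [537.6 287.9 158.5] [555.1 296.1 165.5] [545.6 292.  163.7]
top grip 287 [534.2 236.2 158. ] [552.2 244.3 165.6] [542.2 240.5 163.3]
```

View pics/w2.png

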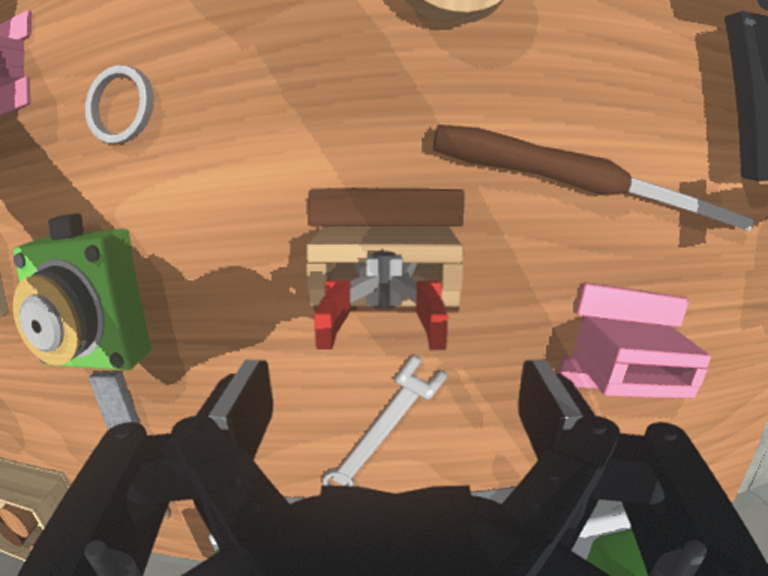

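The wrist view shows the pliers centred between the open fingers, red grips at (330,318) and (433,318). Next I descend.

>>> drive_tool(
  deltas=[
    [0.04,-0.102,-0.3,-0.05,0.03,-0.1,0],
    [0.04,-0.102,-0.7,-0.05,0.03,-0.1,0],
    [0.04,-0.102,-1.1,-0.05,0.03,-0.1,0],
    [0.04,-0.102,-1.4,-0.05,0.03,-0.1,0],
    [0.04,-0.102,-1.4,-0.05,0.03,-0.1,0],
    [0.04,-0.102,-1.4,-0.05,0.03,-0.1,0],
    [0.04,-0.102,-1.4,-0.05,0.03,-0.1,60],
    [0.04,-0.102,-1.4,-0.05,0.03,-0.1,60],
    [0.04,-0.102,-1.4,-0.05,0.03,-0.1,60],
  ],
)

```text
t: 4.42
ee_pos: [544.4, 265.8, 119.9]
tcp_rot: [0.032, 0.999, -0.0, 0.0]
ft_force: [0.3, -0.5, 0.3]
grip_width: 65.5
```

```bash
python3 - <<'E'
from h import *
plan([544.5,266.3,120],np.radians(86.4));s=env.sense();print(s["grip_width"],s["ft_force"],s["wrist_torque"])
E
```

```text
delta [0.001 0.008 0.001] [0.004 0.003 0.009] at [544.4 265.8 119.9] y-axis [ 0.064  0.998 -0.   ] z [ 0. -0. -1.]
65.53823942342379 [ 0.26532122 -0.45422545  0.29007981] [-0.03977445 -0.01503831  0.01738211]
```

>>> drive_tool(
  deltas=[
    [0,0,0,0,0,0,76],
    [0,0,0,0,0,0,83],
    [0,0,0,0,0,0,83],
    [0,0,0,0,0,0,83],
    [0,0,0.3,0,0,0,83],
    [0,0,0.3,0,0,0,83],
    [0,0,0.3,0,0,0,83],
  ],
)

```text
t: 5.3
ee_pos: [543.8, 265.6, 137.0]
tcp_rot: [0.032, 0.999, -0.001, -0.001]
ft_force: [0.1, 0.2, -1.7]
grip_width: 57.8
```

```bash
python3 - <<'E'
from h import *
s=env.sense();print(s["grip_width"],s["ft_force"],s["wrist_torque"])
w=W();save(w.s,"w3.png",3,(180,130,340,290))
w.marks(["pliers_grip"],[150])
E
```

```text
57.81129538000955 [ 0.05452231  0.16708661 -1.65080634] [-0.04225359  0.00036334 -0.03143185]
```

View pics/w3.png

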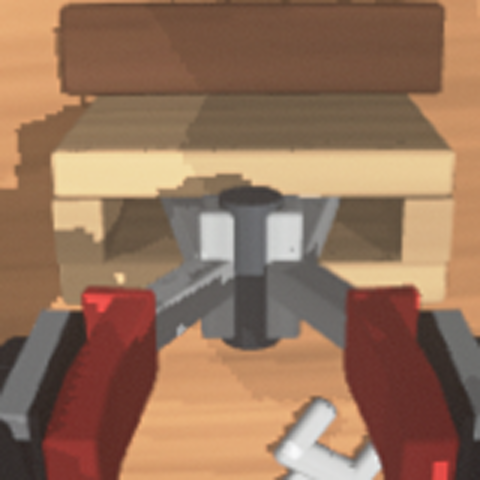

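The close-up shows both pads on the red grips and the jaws centred in the slot. A force of −1.7 N matches the pliers' weight, so I carry on towards the dock.

>>> drive_tool(
  deltas=[
    [0,0,0.4,0,0,0,83],
    [0,0,0.9,0,0,0,83],
    [0,0,1.4,0,0,0,83],
    [0,-0.4,1.9,0,0,0,83],
    [0,-1,2.4,0,0,0.1,83],
    [-0.1,-1.7,2.5,0,0,0.2,83],
    [-0.2,-2.4,2.5,0,0,0.3,83],
    [-0.2,-3.1,2.5,0,0,0.4,83],
    [-0.3,-3.8,2.5,0,0,0.5,83],
    [-0.4,-4.5,2.5,0,0,0.6,83],
    [-0.4,-5.2,2.5,0,0,0.6,83],
    [-0.4,-5.8,2.5,0,0,0.6,83],
  ],
)

```text
t: 6.9
ee_pos: [519.1, -84.3, 286.3]
tcp_rot: [0.001, 1.0, -0.001, -0.001]
ft_force: [-0.5, 0.0, -1.1]
grip_width: 57.6
```

>>> drive_tool(
  deltas=[
    [0,-0.1,0,0,0,0,83],
    [0,-0.1,0,0,0,0,83],
    [0,-0.1,0,0,0,0,83],
  ],
)

```text
t: 7.28
ee_pos: [519.2, -88.3, 286.0]
tcp_rot: [-0.0, 1.0, -0.0, -0.002]
ft_force: [0.5, 0.5, -2.9]
grip_width: 57.7
```

```bash
python3 - <<'E'
from h import *
s=env.sense();print(s["grip_width"],s["ft_force"]);plan([520,-110,290],np.pi/2)
w=W();save(w.s,"w4.png",1.5);np.savez("w4.npz",P=w.cloud(),im=w.s["image"])
w.marks(["ring_centre","eye_left","eye_right","ring_back","dock","spindle_axis","pin_left","pliers_grip"],[32.5,32.5,32.5,32.5,0,45,165,290])
P=w.cloud()
for z0,z1 in((76,84),(85,92)):
    m=(abs(P[...,0]-567)<50)&(abs(P[...,1]+25)<50)&(P[...,2]>z0)&(P[...,2]<z1);q=P[m];print(len(q),np.percentile(q,[2,50,98],axis=0).round(1).tolist(),cv2.minEnclosingCircle(q[:,:2].astype(np.float32)))
E
```

```text
57.68888619904455 [ 0.53784043  0.45645303 -2.94063188]
delta [ 0.013 -0.362  0.067] [ 0.003 -0.029 -0.009] at [519.2 -88.3 286. ] y-axis [-0.001  1.    -0.   ] z [-0.003 -0.    -1.   ]
ring_centre 0.72 [178.4 158.2] at z [ 519.9 -206.5   32.5] depth [ 519.5 -205.8   34.9]
ring_centre 0.26 [173.7 137.2] at z [ 490.2 -211.7   32.5] depth [ 489.7 -210.6   36.1]
eye_left 0.88 [194.4 178.4] at z [ 549.3 -185.    32.5] depth [ 548.1 -183.9   37. ]
eye_right 0.66 [160.  176.1] at z [ 545.6 -236.5   32.5] depth [ 545.4 -236.3   33. ]
eye_right 0.6 [175.9 158.2] at z [ 519.9 -210.2   32.5] depth [ 519.4 -209.5   34.9]
ring_back 0.87 [176.1 137.4] at z [ 490.6 -208.2   32.5] depth [ 489.9 -206.6   37.7]
dock 0.76 [182.2 156.3] at z [ 523.4 -210.     0. ] depth [ 516.6 -199.7   36.3]
pin_left 0.78 [288.2 183. ] at z [518.4 -64.9 165. ] depth [514.7 -66.  178. ]
pliers_grip 0.71 [436.2 263.8] at z [534.8  20.3 290. ] depth [719.  238.4   8.6]
1480 [[528.4, -52.9, 77.7], [557.7, -16.9, 79.4], [599.4, 15.8, 82.4]] ((566.0112915039062, -21.227821350097656), 40.03987503051758)
1051 [[544.3, -43.0, 85.3], [564.3, -22.5, 88.2], [586.1, -1.2, 89.9]] ((565.4517211914062, -21.440397262573242), 24.659921646118164)
```

View pics/w4.png

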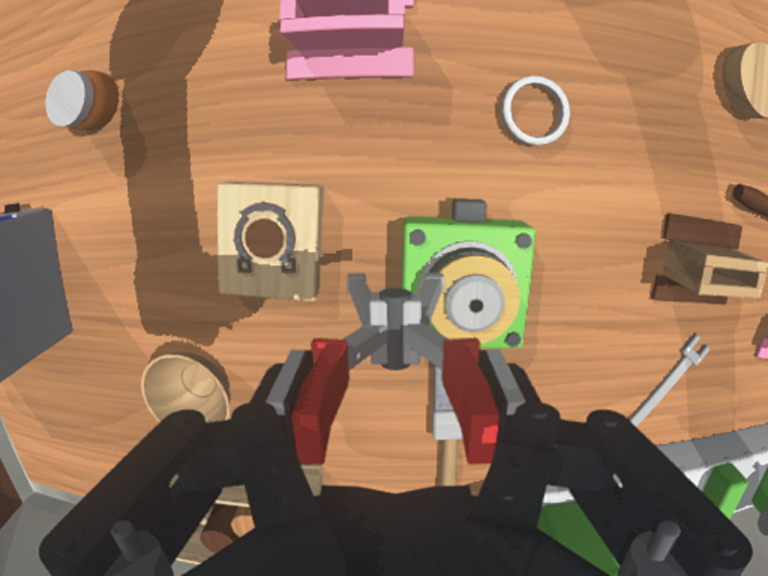

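The wrist view shows the dock at (270,240) with the ring's eyes near (244,266) and (288,266). The spindle and washer are at (476,305), and the fitted radii of 40.0 and 24.7 mm confirm their scale. I'll take one closer look at the ring.

>>> drive_tool(
  deltas=[
    [-0.2,-0.4,-0.4,0,-0.03,0,83],
    [-0.32,-0.86,-1,0,-0.03,0,83],
    [-0.32,-0.86,-1.43,0,-0.03,0,83],
    [-0.32,-0.86,-1.43,0,-0.03,0,83],
    [-0.32,-0.86,-1.43,0,-0.03,0,83],
  ],
)

```text
t: 8.35
ee_pos: [501.0, -141.5, 201.5]
tcp_rot: [0.0, 1.0, -0.001, 0.001]
ft_force: [0.2, 0.9, -2.4]
grip_width: 57.6
```

```bash
cat >> h.py <<'E'
def rectify(w,x0,y0,z,half=45,k=4):
    # top-down map: column -> +x..., row -> y ; px = (x-x0+half)*k, (y-y0+half)*k
    n=2*half*k;mx=np.zeros((n,n),np.float32);my=mx.copy()
    for i in range(n):
        for j in range(n):
            mx[i,j],my[i,j]=w.px((x0-half+j/k,y0-half+i/k,z))
    return cv2.remap(w.s["image"],mx,my,cv2.INTER_LINEAR)
E
python3 - <<'E'
from h import *
from scipy.optimize import minimize
plan([500,-140,200],np.pi/2)
w=W();save(w.s,"w5.png",1.5)
w.marks(["ring_centre","eye_left","eye_right","ring_back","spindle_axis"],[32.5,32.5,32.5,32.5,45])
P=w.cloud();im=w.s["image"].astype(float)
x0,y0=520,-210
rec=rectify(w,x0,y0,35);cv2.imwrite("pics/rec5.png",cv2.resize(rec[:,:,::-1],(720,720))[:600])
m=(abs(P[...,0]-x0)<45)&(abs(P[...,1]-y0)<45)&(P[...,2]>33.7)&(P[...,2]<37)
q=P[m];print("z>33.7",len(q),np.median(q[:,2]))
hs=P[(abs(P[...,0]-x0)<55)&(abs(P[...,1]-y0)<55)];print("dock z med",np.median(hs[:,2]))
# image template: ring grey (low saturation) vs wood
s=rec.astype(float);sat=(s.max(2)-s.min(2))/(s.max(2)+1);grey=cv2.GaussianBlur((sat<0.28).astype(np.float32),(0,0),4)
n=rec.shape[0];yy,xx=np.mgrid[:n,:n];X=xx/4-45+x0;Y=yy/4-45+y0
def model(v):
    c,si=np.cos(v[2]),np.sin(v[2]);u=(X-v[0])*c+(Y-v[1])*si;t=-(X-v[0])*si+(Y-v[1])*c
    r=np.hypot(u,t);a=abs(np.arctan2(t,u))
    T=(r>23)&(r<29.5)&(a>0.7)
    for sg in(1,-1):T|=(abs(u-26)<6.5)&(abs(t-sg*22)<6.5)&~((abs(u-26)<3.5)&(abs(t-sg*22)<3.5))
    return cv2.GaussianBlur(T.astype(np.float32),(0,0),4)
f=lambda v:((model(v)-grey)**2).mean()
best=min((minimize(f,[520+a,-210+b,t],method="Nelder-Mead",options=dict(initial_simplex=[[520+a,-210+b,t],[526+a,-210+b,t],[520+a,-204+b,t],[520+a,-210+b,t+.15]])) for a in(-4,4) for b in(-4,4) for t in(0,)),key=lambda r:r.fun)
print(best.x,best.fun,grey.mean())
v=best.x;c,si=np.cos(v[2]),np.sin(v[2])
for sg in(1,-1):print("eye",v[0]+26*c-sg*22*si,v[1]+26*si+sg*22*c)
print("mid",v[0]+26*c,v[1]+26*si)
ov=rec.copy();e=model(v)>.5;cn,_=cv2.findContours(e.astype(np.uint8),cv2.RETR_LIST,cv2.CHAIN_APPROX_NONE);cv2.drawContours(ov,cn,-1,(255,0,0),1);cv2.imwrite("pics/ov5.png",cv2.resize(ov[:,:,::-1],(600,600)))
E
```

```text
delta [-0.017  0.025 -0.026] [0.019 0.027 0.008] at [ 501.  -141.5  201.5] y-axis [ 0.001  1.    -0.002] z [ 0.003 -0.002 -1.   ]
eye_left 0.89 [222.9 211.8] at z [ 549.  -187.5   32.5] depth [ 549.6 -187.7   30.9]
eye_right 0.78 [185.6 205.6] at z [ 541.8 -230.8   32.5] depth [ 541.  -230.2   34.6]
eye_right 0.18 [480.8 288.4] at z [692.4 215.1  32.5] depth [713.6 243.3   7.7]
ring_back 0.57 [199.9 162.8] at z [ 491.9 -210.6   32.5] depth [ 491.1 -209.8   36. ]
z>33.7 1678 35.88726844268385
dock z med 259.65766113433614
[ 5.18014603e+02 -2.10366854e+02  4.57719956e-04] 0.3881259858608246 0.5656173
eye 544.0045302832078 -188.35495580947543
eye 544.0246699605838 -232.35495120030924
mid 544.0146001218958 -210.35495350489234
```

View pics/ov5.png

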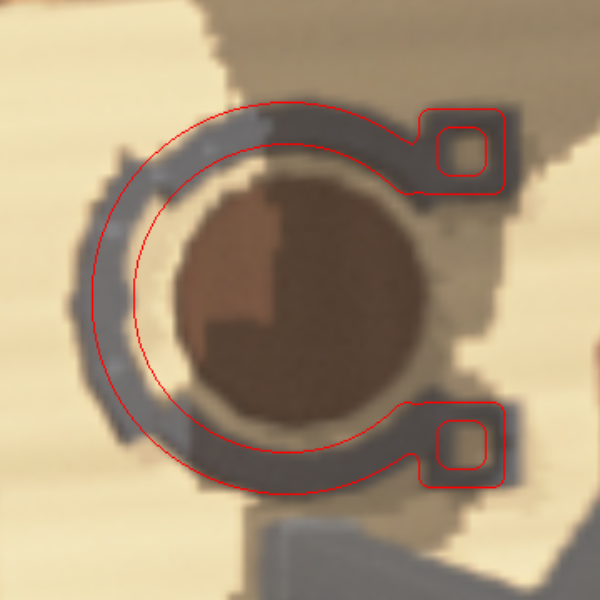

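```bash
python3 - <<'E'
from h import *
p,r=tool();w=W();P=w.cloud();T=np.array([0,0,0]);Q=(P-p)@r.as_matrix()  # tool coords: z down
im=w.s["image"].astype(int)
ok=(abs(Q[...,0])<40)&(abs(Q[...,1])<45)&(Q[...,2]>0)&(Q[...,2]<125)
# tool x axis in world
print("tool x",r.as_matrix()[:,0].round(3))
for z0 in range(0,125,8):
    for sg in(1,-1):
        m=ok&(Q[...,2]>=z0)&(Q[...,2]<z0+8)&(sg*Q[...,1]>0);q=Q[m]
        if len(q)>5:print(z0,sg,len(q),"x",np.percentile(q[:,0],[3,50,97]).round(1),"y",np.percentile(q[:,1],[3,50,97]).round(1),"zmax",q[:,2].max().round(1))
w.marks(["pin_left","pliers_grip"],[p[2]-119,p[2]+19])
save(w.s,"w6.png",4,(200,100,312,240))
E
```

```text
tool x [-1.     0.001 -0.002]
0 1 266 x [-6.   6.7  8.4] y [17.6 23.4 31.3] zmax 8.0
0 -1 263 x [-6.5  6.3  8.4] y [-30.6 -23.1 -17.4] zmax 7.9
8 1 146 x [-4.8  0.9  8. ] y [13.4 15.8 28.2] zmax 16.0
8 -1 155 x [-4.7  0.3  6.4] y [-20.1 -15.5 -12.9] zmax 15.9
16 1 161 x [-4.3  2.   4. ] y [ 9.3 12.3 19.3] zmax 24.0
16 -1 166 x [-4.5  2.3  3.9] y [-18.9 -11.8  -8.6] zmax 23.9
24 1 281 x [-15.8   1.8  11.8] y [ 0.1  5.9 15.4] zmax 32.0
24 -1 236 x [-13.    2.1  12.9] y [-15.3  -6.2  -0.5] zmax 32.0
32 1 600 x [-16.3   4.5  15.7] y [ 0.1  5.2 11. ] zmax 39.9
32 -1 568 x [-16.8   4.3  15.6] y [-10.8  -5.   -0.5] zmax 39.9
40 1 61 x [ 0.1 13.6 15.8] y [ 0.1 10.  15.3] zmax 47.9
40 -1 63 x [-1.4 13.4 15.6] y [-14.4  -9.1  -1.1] zmax 47.9
48 1 37 x [-4.1  2.7  3.3] y [12.7 15.4 16.6] zmax 55.8
48 -1 34 x [-3.9  2.5  3.2] y [-16.5 -15.3 -12.5] zmax 55.9
56 1 38 x [-4.2  2.7  3.2] y [13.2 16.9 18.7] zmax 63.8
56 -1 39 x [-4.5  2.7  3.1] y [-17.7 -16.2 -13. ] zmax 63.9
64 1 45 x [-4.2  2.8  3.3] y [13.5 17.9 20. ] zmax 71.8
64 -1 43 x [-3.7  2.7  3.2] y [-19.9 -17.1 -12.7] zmax 71.7
72 1 41 x [-3.3  2.8  3.3] y [13.3 18.7 21.4] zmax 79.5
72 -1 47 x [-4.1  2.7  3.1] y [-21.4 -18.7 -13.1] zmax 79.6
80 1 46 x [-4.2  2.7  3. ] y [14.8 20.6 23.9] zmax 87.9
80 -1 41 x [-3.6  2.7  3. ] y [-22.8 -19.2 -14.2] zmax 87.4
88 1 42 x [-4.   2.7  3.1] y [16.5 21.8 25.5] zmax 95.9
88 -1 40 x [-4.   2.6  3. ] y [-24.3 -21.1 -15.9] zmax 95.1
96 1 49 x [-4.8  2.6  3.5] y [18.4 24.4 28.1] zmax 104.0
96 -1 53 x [-5.2  2.4  3. ] y [-27.9 -25.5 -17.9] zmax 104.0
104 1 41 x [-0.9  3.1  3.5] y [17.9 22.8 28.2] zmax 111.7
104 -1 42 x [-2.6  3.   3.4] y [-28.1 -22.8 -17.4] zmax 111.9
pin_left 0.91 [287.2 185.4] at z [ 502.  -119.4   82.3] depth [ 497.5 -120.7   97.4]
pin_left 0.28 [195.  159.7] at z [ 477.3 -204.1   82.3] depth [ 486.9 -215.3   35.5]
```

View pics/w6.png

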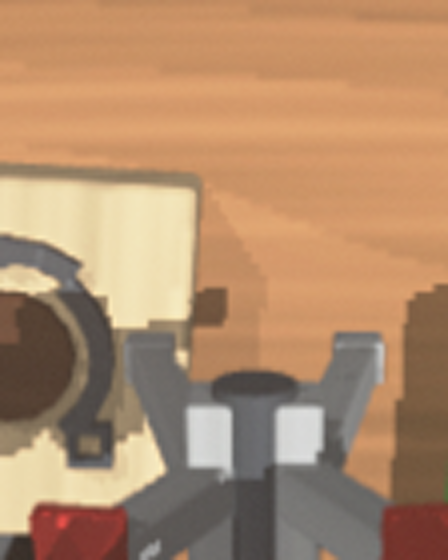

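The crop shows both jaws symmetric about the tool with no pitch. The pins are at ±22.8 mm, and the ring eye is at (90,442). The fit plus see-through correction puts the eyes' midpoint at about (546.3, −210.7) with yaw 0. I'll hover over it.

>>> drive_tool(
  deltas=[
    [0.3,-0.5,0,0.02,0.02,0,83],
    [0.738,-1.153,-0.1,0.02,0.02,0,83],
    [0.738,-1.153,-0.4,0.02,0.02,0,83],
    [0.738,-1.153,-0.69,0.02,0.02,0,83],
    [0.738,-1.153,-0.69,0.02,0.02,0,83],
    [0.738,-1.153,-0.69,0.02,0.02,0,83],
  ],
)

```text
t: 9.55
ee_pos: [544.8, -211.0, 160.0]
tcp_rot: [0.001, 1.0, -0.0, 0.0]
ft_force: [0.7, 0.1, -1.6]
grip_width: 57.6
```

```bash
python3 - <<'E'
from h import *
plan([545.3,-210.7,149.3],np.pi/2)
w=W()
a=w.s["image"][130:230,200:312];b=snapshot("side");c=b["image"][225:275,270:340]
A=cv2.resize(a,None,fx=4,fy=4,interpolation=3);B=cv2.resize(c,(350,250),interpolation=3)
o=np.zeros((400,800,3),np.uint8);o[:400,:448]=A;o[:250,449:799]=B;cv2.imwrite("pics/hov.png",o[:,:,::-1])
E
```

```text
delta [ 0.008  0.004 -0.179] [0.002 0.002 0.013] at [ 544.8 -211.   160. ] y-axis [ 0.001  1.    -0.   ] z [ 0. -0. -1.]
```

View pics/hov.png

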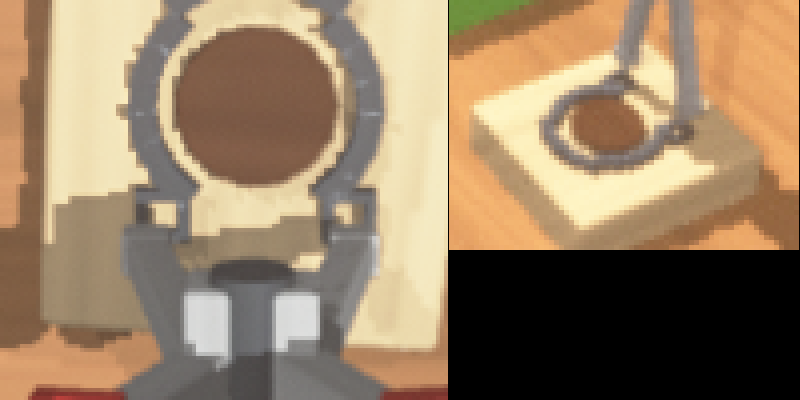

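The hover view shows both eyes just behind the jaws, at (162,212) and (346,212), within about 1 mm. I'll refine that numerically.

```bash
python3 - <<'E'
from h import *
p,r=tool();w=W();P=w.cloud()
x0,y0=535,-210
rec=rectify(w,x0,y0,35,half=36,k=8)
rj=rectify(w,x0,y0,46,half=36,k=8)
o=np.zeros((576,800,3),np.uint8)
a=cv2.rotate(rec,cv2.ROTATE_90_COUNTERCLOCKWISE) # up=+x? col=x -> rows flipped
cv2.imwrite("pics/rec7.png",a[:300,:,::-1])
# shoulder lateral extents from cloud
Q=(P-p)@r.as_matrix()
for lo,hi in((100,106),(106,114)):
  for sg in(1,-1):
    m=(abs(Q[...,0])<12)&(abs(Q[...,2]-(lo+hi)/2)<(hi-lo)/2)&(sg*Q[...,1]>10)&(sg*Q[...,1]<36);q=Q[m];print(lo,sg,len(q),q.min(0).round(1),q.max(0).round(1))
# lug extents: cloud z 33.5..38, world
m=(P[...,2]>33)&(P[...,2]<39)&(P[...,0]>538)&(P[...,0]<556)&(abs(P[...,1]+210)<36)
q=P[m]
for sg in(1,-1):
    g=q[sg*(q[:,1]+210.5)>0];print("lug",len(g),g.min(0).round(1),g.max(0).round(1))
m=(P[...,2]>33)&(P[...,2]<39)&(P[...,0]>484)&(P[...,0]<539)&(abs(P[...,1]+210)<36);q=P[m];print("ring",len(q),np.percentile(q,[.5,50,99.5],axis=0).round(1).tolist())
E
```

```text
100 1 45 [ -9.6  17.4 100.2] [  0.5  27.5 105.9]
100 -1 50 [ -9.4 -29.2 100. ] [  0.5 -18.2 105.8]
106 1 34 [ -3.8  17.  106.1] [  0.6  27.9 113.3]
106 -1 29 [ -0.4 -28.6 106. ] [  0.3 -18.4 113.8]
lug 127 [ 538.  -210.1   33.2] [ 552.5 -176.9   37.9]
lug 131 [ 538.  -245.2   33.1] [ 552.6 -211.    38. ]
ring 2375 [[486.9, -238.9, 33.4], [516.3, -210.1, 36.0], [538.8, -181.5, 37.9]]
```

View pics/rec7.png

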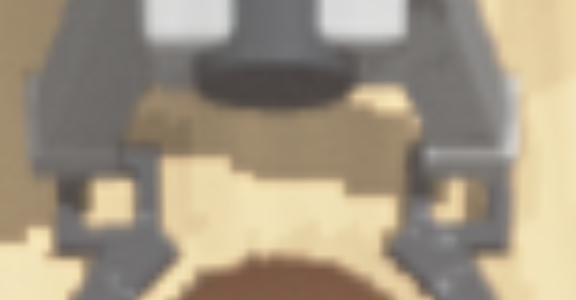

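```bash
python3 - <<'E'
from h import *
p,r=tool();w=W();P=w.cloud();Q=(P-p)@r.as_matrix()
ok=(abs(Q[...,0])<40)&(abs(Q[...,1])<32)&(abs(Q[...,1])>8)&(Q[...,2]>-15)&(Q[...,2]<114)
for z0 in range(-15,114,8):
    q=Q[ok&(Q[...,2]>=z0)&(Q[...,2]<z0+8)]
    if len(q):print(z0,len(q),np.percentile(q[:,0],[2,50,90,97]).round(1))
w.marks(["pin_left"],[p[2]-119]);s=env.sense();print(s["ft_force"],s["wrist_torque"])
E
```

```text
-15 566 [-8.4  7.2 11.3 11.7]
-7 395 [-9.   6.5  7.6  7.8]
1 514 [-7.6  5.7  7.4  7.6]
9 287 [-5.9 -0.5  2.8  3.3]
17 336 [-5.8  0.9  2.6  2.8]
25 191 [-15.9   1.6   3.6   9.9]
33 215 [-16.3   5.2  11.9  12.2]
41 77 [-4.3  1.2 11.9 12. ]
49 68 [-6.5  1.   1.2  1.4]
57 81 [-6.5  0.6  1.   1.2]
65 81 [-6.8  0.6  0.9  1.1]
73 92 [-6.9  0.3  0.7  0.8]
81 78 [-6.8  0.2  0.5  0.6]
89 76 [-7.3 -0.1  0.2  0.4]
97 104 [-8.8 -0.5 -0.1  0.1]
105 75 [-4.1  0.   0.3  0.4]
113 6 [-0.3 -0.2 -0.1 -0.1]
pin_left 0.65 [289.1 186.8] at z [ 547.7 -186.9   41.4] depth [ 544.6 -187.8   51.7]
pin_left 0.47 [262.5 121.8] at z [ 488.  -211.4   41.4] depth [ 488.5 -211.4   35.6]
[ 1.17728126  0.83578908 -1.54791281] [ 0.02749203 -0.00493886  0.02761584]
```

>>> drive_tool(
  deltas=[
    [0,0.01,0,0,0.06,0,83],
    [0.005,0.017,0,0,0.13,0,83],
    [0.01,0.017,-0.02,0,0.2,0,83],
    [0.012,0.017,-0.04,0,0.26,0,83],
    [0.012,0.017,-0.05,0,0.26,0,83],
    [0.012,0.017,-0.05,0,0.26,0,83],
    [0.012,0.017,-0.05,0,0.26,0,83],
  ],
)

```text
t: 10.68
ee_pos: [545.3, -210.0, 157.1]
tcp_rot: [0.001, 1.0, -0.0, -0.013]
ft_force: [0.3, 0.3, -1.7]
grip_width: 57.7
```

```bash
cat > chk.py <<'E'
from h import *
def check(name=None,zr=35):
    p,r=tool();w=W();P=w.cloud();Q=P-p
    print("tcp",p.round(1),"yax",r.as_matrix()[:,1].round(3),"zax",r.as_matrix()[:,2].round(3),"F",np.round(env.sense()["ft_force"],1),"w",round(env.sense()["grip_width"],1))
    for z0 in(53,75,89,105):
        for sg in(1,-1):
            m=(abs(Q[...,0])<15)&(sg*Q[...,1]>8)&(sg*Q[...,1]<40)&(-Q[...,2]>z0)&(-Q[...,2]<z0+8);q=Q[m]
            if len(q):print(" dz",z0,"near face dx",np.percentile(q[:,0],[3,50]).round(1),"y",np.percentile(q[:,1],[2,98]).round(1))
    if name:
        rec=rectify(w,p[0]-10,p[1],zr,half=36,k=8);a=cv2.rotate(rec,cv2.ROTATE_90_COUNTERCLOCKWISE);cv2.imwrite("pics/"+name,a[:,:,::-1])
    return w
E
python3 -c "
from chk import *
w=check('rec8.png')"
```

```text
tcp [ 545.3 -210.   157.1] yax [ 0.002  1.    -0.   ] zax [-0.027 -0.    -1.   ] F [ 0.2 -0.3 -1.4] w 57.4
 dz 53 near face dx [-2.8 -2.4] y [12.3 17. ]
 dz 53 near face dx [-2.9 -2.4] y [-17.6 -12.8]
 dz 75 near face dx [-2.9 -2.4] y [13.3 21.9]
 dz 75 near face dx [-2.9 -2.4] y [-22.5 -14. ]
 dz 89 near face dx [-2.8 -2.4] y [15.6 24.8]
 dz 89 near face dx [-2.8 -2.4] y [-25.4 -17.3]
 dz 105 near face dx [-3.2 -3. ] y [17.  27.5]
 dz 105 near face dx [-3.3 -3.1] y [-28.4 -18.5]
```

View pics/rec8.png

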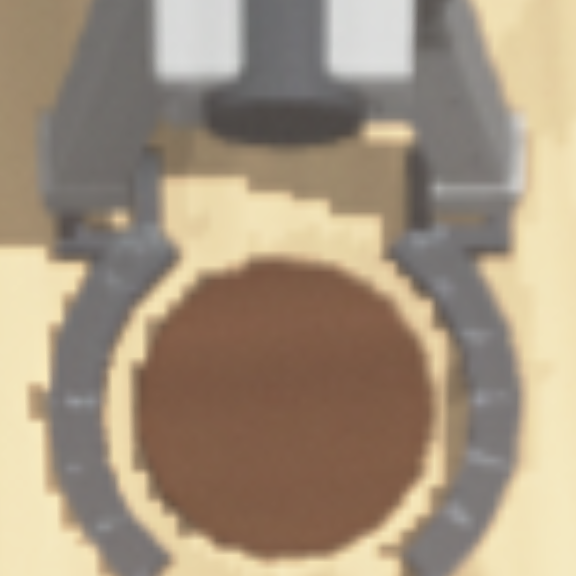

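>>> drive_tool(
  deltas=[
    [-0.02,0,0,0,0,0,83],
    [-0.02,0,-0.02,0,0,0,83],
    [-0.02,0,-0.05,0,0,0,83],
    [-0.02,0,-0.08,0,0,0,83],
    [-0.02,0,-0.09,0,0,0,83],
    [-0.02,0,-0.09,0,0,0,83],
  ],
)

```text
t: 11.48
ee_pos: [544.1, -210.0, 151.6]
tcp_rot: [0.001, 1.0, -0.0, -0.014]
ft_force: [-1.1, -0.3, -0.9]
grip_width: 57.2
```

>>> drive_tool(
  deltas=[
    [0,0,-0.02,0,0,0,83],
    [0,0,-0.03,0,0,0,83],
    [0,0,-0.04,0,0,0,83],
    [0,0,-0.04,0,0,0,83],
  ],
)

```text
t: 11.98
ee_pos: [544.9, -210.1, 150.2]
tcp_rot: [0.001, 1.0, -0.0, -0.012]
ft_force: [0.5, -0.5, 5.0]
grip_width: 58.3
```

```bash
python3 -c "
from chk import *
w=check('rec9.png')
b=snapshot('side');save(b,'s9.png',8,(265,205,340,275))"
```

```text
tcp [ 544.9 -210.1  150.2] yax [ 0.002  1.    -0.001] zax [-0.025 -0.001 -1.   ] F [0.1 0.3 5.4] w 57.6
 dz 53 near face dx [-3.2 -2.6] y [12.2 17.7]
 dz 53 near face dx [-3.2 -2.6] y [-17.7 -12.9]
 dz 75 near face dx [-3.2 -2.9] y [13.3 21.8]
 dz 75 near face dx [-3.2 -2.8] y [-22.6 -13.4]
 dz 89 near face dx [-3.3 -2.9] y [15.6 24.6]
 dz 89 near face dx [-3.3 -2.9] y [-25.5 -16.7]
 dz 105 near face dx [-10.1  -3.5] y [ 9.3 28.2]
 dz 105 near face dx [-13.8  -3.6] y [-29.2  -9.4]
```

View pics/rec9.png

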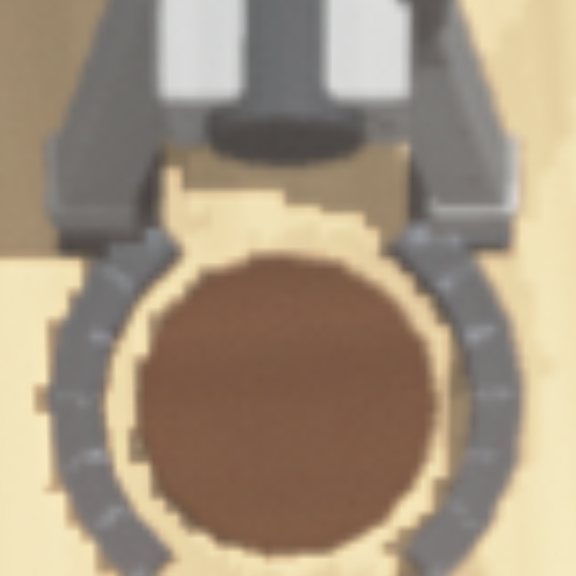

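The shoulders sit on the lugs: contact at 5 N, TCP within 1 mm of the seated height, ring undisturbed. Now I squeeze in stages.

>>> drive_tool(
  deltas=[
    [0,0,0,0,0,0,90],
    [0,0,0.005,0,0,0,97],
    [0,0,0.01,0,0,0,104],
    [0,0,0.015,0,0,0,106],
    [0,0,0.015,0,0,0,106],
  ],
)

```text
t: 12.7
ee_pos: [545.3, -211.4, 151.8]
tcp_rot: [0.001, 1.0, -0.001, -0.012]
ft_force: [-1.2, -2.0, 5.4]
grip_width: 50.2
```

```bash
python3 -c "
from chk import *
w=check('rec10.png')
w.marks(['eye_left','eye_right','ring_back','ring_centre'],[32.5]*4)"
```

```text
tcp [ 545.3 -211.4  151.8] yax [ 0.002  1.    -0.003] zax [-0.023 -0.003 -1.   ] F [-0.2 -0.6  5.8] w 49.8
 dz 53 near face dx [-3.7 -3. ] y [12.2 17.6]
 dz 53 near face dx [-3.7 -3.1] y [-19.2 -12.9]
 dz 75 near face dx [-3.7 -3.3] y [14.2 23.2]
 dz 75 near face dx [-3.9 -3.3] y [-25.2 -15. ]
 dz 89 near face dx [-3.8 -3.4] y [18.2 27. ]
 dz 89 near face dx [-4.  -3.5] y [-29.4 -19.5]
 dz 105 near face dx [-4.4 -3.8] y [20.9 30.9]
 dz 105 near face dx [-4.6 -4.1] y [-33.1 -22.5]
eye_left 0.74 [286.6 189.6] at z [ 548.  -189.8   32.5] depth [ 541.4 -191.6   55.5]
eye_left 0.55 [81.7 27.8] at z [ 378.5 -393.9   32.5] depth [ 379.7 -391.4   36.1]
eye_right 0.58 [232.8 189.2] at z [ 547.5 -239.7   32.5] depth [ 541.4 -237.4   54.2]
ring_back 0.6 [259.7 129.3] at z [ 492.3 -214.5   32.5] depth [ 492.  -214.4   36.7]
```

>>> drive_tool(
  deltas=[
    [0,0,0.01,0,0,0,113],
    [0,0,0.02,0,0,0,120],
    [0,0,0.035,0,0,0,126],
    [0,0,0.045,0,0,0,131],
    [0,0,0.045,0,0,0,131],
    [0,0,0.045,0,0,0,131],
  ],
)

```text
t: 13.7
ee_pos: [545.0, -210.6, 154.0]
tcp_rot: [0.001, 1.0, -0.001, -0.012]
ft_force: [-0.4, -0.1, -2.2]
grip_width: 41.5
```

```bash
python3 -c "
from chk import *
w=check('rec11.png')
w.marks(['eye_left','eye_right','ring_back','ring_centre'],[32.5]*4)"
```

```text
tcp [ 545.  -210.6  154. ] yax [ 0.002  1.    -0.002] zax [-0.024 -0.002 -1.   ] F [-0.3  0.7 -1.5] w 41.5
 dz 53 near face dx [-3.1 -2.4] y [12.1 18.4]
 dz 53 near face dx [-3.3 -2.1] y [-19.2 -12.9]
 dz 75 near face dx [-3.2 -2.6] y [16.4 25.9]
 dz 75 near face dx [-3.2 -2.8] y [-26.8 -17.3]
 dz 89 near face dx [-3.2 -2.7] y [20.5 30.7]
 dz 89 near face dx [-3.2 -2.8] y [-32.6 -22.3]
 dz 105 near face dx [-3.6 -2.9] y [24.9 35.6]
 dz 105 near face dx [-3.8 -3.3] y [-37.8 -26.6]
eye_left 0.91 [295.  190.3] at z [ 548.8 -180.8   32.5] depth [ 542.  -183.4   56.3]
eye_right 0.95 [231.5 186.5] at z [ 545.1 -240.2   32.5] depth [ 542.  -239.    43.7]
ring_back 0.95 [258.6 133.8] at z [ 496.1 -214.6   32.5] depth [ 495.8 -214.6   35.9]
```

View pics/rec11.png

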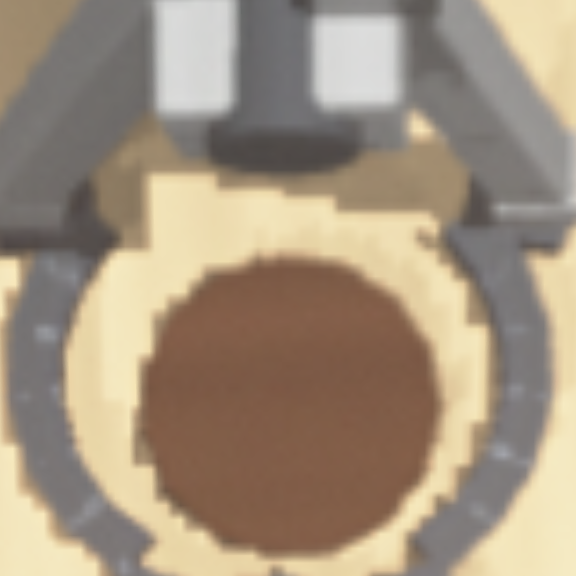

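The ring is spread symmetrically with the eyes about 59 mm apart (spread ≈ 0.3), and there's no press force left. I lift.

>>> drive_tool(
  deltas=[
    [0,0,0.05,0,0,0,131],
    [0,0,0.15,0,0,0,131],
    [0,0,0.3,0,0,0,131],
    [0,0,0.5,0,0,0,131],
    [0,0,0.75,0,0,0,131],
    [0,0,1,0,0,0,131],
    [0,0,1.2,0,0,0,131],
    [0,0,1.33,0,0,0,131],
    [0,0,1.33,0,0,0,131],
    [0,0,1.33,0,0,0,131],
  ],
)

```text
t: 15.2
ee_pos: [544.9, -211.1, 233.7]
tcp_rot: [0.001, 1.0, -0.001, -0.012]
ft_force: [0.3, 0.3, -1.8]
grip_width: 42.1
```

```bash
cat >> chk.py <<'E'
def ring(w,show=None):
    p,r=tool();z0=p[2]-116
    w.marks(['eye_left','eye_right','ring_back','ring_centre'],[z0]*4)
    P=w.cloud();Q=P-p
    m=(Q[...,2]<-105)&(Q[...,2]>-135)&(Q[...,0]<-8)&(Q[...,0]>-70)&(abs(Q[...,1])<50);q=Q[m]
    # plane + per-x band
    A=np.c_[q[:,:2],np.ones(len(q))];c,*_=np.linalg.lstsq(A,q[:,2],rcond=None);
    for _ in range(3):
        e=abs(A@c-q[:,2])<2;c,*_=np.linalg.lstsq(A[e],q[e,2],rcond=None)
    print("n",len(q),"slopes",c.round(3),"z at x=-52",(c[2]-52*c[0]).round(1))
    q=q[e]
    for x in range(-64,-8,4):
        b=q[(q[:,0]>=x)&(q[:,0]<x+4)]
        if len(b):
            o=b[:,1];L=o[o>o.mean()];S=o[o<=o.mean()];print(x+2,"y out",o.min().round(1),o.max().round(1),"in",S.max().round(1),L.min().round(1))
E
python3 -c "
from chk import *
w=check('rec12.png');ring(w);save(w.s,'w12.png',1.5)
s=snapshot('side');save(s,'s12.png',1.5)"
```

```text
tcp [ 544.9 -211.1  233.7] yax [ 0.002  1.    -0.002] zax [-0.025 -0.002 -1.   ] F [-0.   0.3 -1.9] w 41.7
 dz 53 near face dx [-3.1 -2. ] y [12.1 18.4]
 dz 53 near face dx [-3.1 -1.6] y [-19.3 -13. ]
 dz 75 near face dx [-3.2 -2.6] y [16.3 25.8]
 dz 75 near face dx [-3.2 -2.7] y [-26.8 -17.4]
 dz 89 near face dx [-3.1 -2.6] y [20.6 30.7]
 dz 89 near face dx [-3.2 -2.7] y [-31.8 -22.5]
 dz 105 near face dx [-3.7 -2.8] y [24.9 35.7]
 dz 105 near face dx [-3.6 -2.9] y [-37.6 -26.7]
eye_left 0.73 [293.6 193.9] at z [ 550.6 -183.1  117.6] depth [ 541.9 -186.1  146.7]
eye_right 0.87 [228.9 191.8] at z [ 548.5 -242.7  117.6] depth [ 541.9 -239.9  140.3]
ring_back 0.57 [261.5 133.4] at z [ 495.2 -212.5  117.6] depth [ 495.3 -212.5  115.5]
n 1005 slopes [ 4.00000e-02 -1.20000e-02 -1.17066e+02] z at x=-52 -119.2
-54 y out -14.3 13.3 in -1.0 -0.1
-50 y out -22.3 20.4 in -1.9 -1.0
-46 y out -22.4 21.4 in -0.1 0.8
-42 y out -27.8 25.0 in -17.0 16.0
-38 y out -29.7 27.7 in -19.8 16.9
-34 y out -32.5 30.4 in -23.3 22.3
-30 y out -33.5 31.6 in -26.1 24.1
-26 y out -34.5 32.5 in -28.0 26.0
-22 y out -34.6 33.5 in -28.3 26.9
-18 y out -34.7 32.7 in -28.2 27.0
-14 y out -33.9 32.7 in -27.3 25.4
-10 y out -33.1 31.9 in -24.7 23.7
```

The viewer limit is reached, so the rest is numeric. The ring hangs on the pins with slopes of 0.04 and −0.012 and an opening centre about (−19.9, −0.8) from the TCP. I level it and carry it above the spindle.

>>> drive_tool(
  deltas=[
    [0.02,0.08,0,0.02,0.05,0,131],
    [0.06,0.25,0,0.04,0.1,0,131],
    [0.12,0.5,0,0.06,0.15,0,131],
    [0.2,0.85,0,0.08,0.2,0,131],
    [0.3,1.25,0,0.1,0.25,0,131],
    [0.4,1.65,0,0.1,0.3,0,131],
    [0.5,2.05,0,0.1,0.35,0,131],
    [0.6,2.45,0,0.1,0.38,0,131],
    [0.68,2.8,0,0.1,0.38,0,131],
    [0.73,3.05,0,0.1,0.38,0,131],
    [0.757,3.15,0,0.1,0.38,0,131],
    [0.757,3.18,0,0.1,0.38,0,131],
  ],
)

```text
t: 17.0
ee_pos: [590.5, -20.8, 233.9]
tcp_rot: [0.001, 0.999, 0.004, -0.032]
ft_force: [0.3, -0.2, -1.4]
grip_width: 42.2
```

>>> drive_tool(
  deltas=[
    [0,0,0,0,0,0,131],
    [0,0,0,0,0,0,131],
  ],
)

```text
t: 17.25
ee_pos: [590.4, -22.0, 234.0]
tcp_rot: [0.002, 0.999, 0.003, -0.032]
ft_force: [0.1, -0.2, -2.5]
grip_width: 42.1
```

```bash
cat > rf.py <<'E'
from chk import *
from scipy.optimize import least_squares
def ringfit(w):
    p,r=tool();P=w.cloud();Q=P-p
    m=(Q[...,2]<-105)&(Q[...,2]>-135)&(Q[...,0]<-8)&(Q[...,0]>-75)&(abs(Q[...,1])<50)&(P[...,2]>95);q=Q[m]
    A=np.c_[q[:,:2],np.ones(len(q))];c,*_=np.linalg.lstsq(A,q[:,2],rcond=None)
    for t in(4,2,1.5):
        e=abs(A@c-q[:,2])<t;c,*_=np.linalg.lstsq(A[e],q[e,2],rcond=None)
    q=q[e]
    def loc(v):
        psi=v[2];d=q[:,:2]-v[:2];u=d[:,0]*np.cos(psi)+d[:,1]*np.sin(psi);t=-d[:,0]*np.sin(psi)+d[:,1]*np.cos(psi)
        sg=np.where(t>0,1,-1);a=v[3]/2*sg
        cx,cy=30*np.cos(a),30*np.sin(a);uu=u-cx;tt=t-cy
        # angle in half frame
        u2=uu*np.cos(a)+tt*np.sin(a);t2=-uu*np.sin(a)+tt*np.cos(a)
        return np.hypot(u2,t2),abs(np.arctan2(t2,u2))
    def f(v):
        rr,an=loc(v);g=np.where((an<2.25)&(an>0.95),1,0);return g*np.clip(rr-26.25,-4,4)
    v=np.array([-50-14*0,-1,0.,.3]);v[0]=q[:,0].min()+3.5
    s=least_squares(f,v,loss="soft_l1");v=s.x;n=(f(v)!=0).sum()
    mid=v[:2]+30*np.array([np.cos(v[2]),np.sin(v[2])])
    print("n",n,"slopes",c.round(3),"hinge",v[:2].round(2),"psi",v[2].round(3),"spread",v[3].round(3),"rms",np.sqrt((f(v)**2).sum()/n).round(2),"backmin",q[:,0].min().round(1))
    zm=c[0]*mid[0]+c[1]*mid[1]+c[2]
    print("opening mid rel",mid.round(2),"world",(p[:2]+mid).round(2),"ring top z",(p[2]+zm).round(1),"lat in mid-band y ext")
    return p[:2]+mid
E
python3 -c "
from rf import *
w=check();ringfit(w)
w.marks(['eye_left','eye_right','ring_back','spindle_axis'],[117,117,117,45])
plan([590,-20,234],np.pi/2)
s=snapshot('side')
P=w.cloud();m=(P[...,2]>86)&(P[...,2]<91)&(abs(P[...,0]-566)<35)&(abs(P[...,1]+21)<35);q=P[m];print('spindle top',len(q),np.median(q,axis=0).round(1),q.min(0).round(1),q.max(0).round(1))
"
```

```text
tcp [590.4 -22.  234. ] yax [0.005 1.    0.007] zax [-0.064  0.007 -0.998] F [-1.3  0.1 -2.5] w 41.9
 dz 53 near face dx [-5.3 -4.2] y [12.8 19. ]
 dz 53 near face dx [-5.5 -4.5] y [-18.7 -12.4]
 dz 75 near face dx [-6.2 -5.5] y [17.1 26.5]
 dz 75 near face dx [-6.3 -5.8] y [-26.1 -16.6]
 dz 89 near face dx [-6.6 -6.3] y [21.3 31.5]
 dz 89 near face dx [-6.9 -6.4] y [-31.7 -21.6]
 dz 105 near face dx [-7.7 -7. ] y [25.7 36.6]
 dz 105 near face dx [-8.  -7.3] y [-36.6 -25.9]
n 511 slopes [ 2.00000e-03 -4.00000e-03 -1.17055e+02] hinge [-55.07   0.57] psi -0.02 spread 0.318 rms 1.93 backmin -59.0
opening mid rel [-2.508e+01 -2.000e-02] world [565.35 -21.79] ring top z 116.9 lat in mid-band y ext
eye_left 0.7 [293.1 190.5] at z [588.6   6.6 117. ] depth [584.1   4.6 135.2]
eye_right 0.74 [228.1 188.3] at z [586.2 -53.2 117. ] depth [583.1 -51.8 129.7]
eye_right 0.61 [457.8 143.4] at z [539.1 182.7 117. ] depth [541.6 216.1  73.9]
ring_back 0.56 [259.4 133.9] at z [536.7 -24.1 117. ] depth [536.6 -24.1 118. ]
spindle_axis 0.55 [298.7 190.8] at z [606.7  21.1  45. ] depth [583.8   9.2 137.6]
delta [-0.009  0.018  0.001] [-0.07  -0.61   0.029] at [590.5 -21.1 233.9] y-axis [0.003 1.    0.007] z [-0.064  0.007 -0.998]
spindle top 1674 [566.  -21.8  88.3] [542.3 -45.   86. ] [590.2   2.2  90.8]
```

>>> drive_tool(
  deltas=[
    [0.01,0,-0.05,0,0,0,131],
    [0.01,0,-0.15,0,0,0,131],
    [0.01,0,-0.25,0,0,0,131],
    [0.01,0,-0.3,0,0,0,131],
    [0.01,0,-0.3,0,0,0,131],
    [0.01,0,-0.3,0,0,0,131],
    [0.01,0,-0.3,0,0,0,131],
  ],
)

```text
t: 18.42
ee_pos: [591.3, -21.0, 216.2]
tcp_rot: [0.001, 0.999, 0.004, -0.032]
ft_force: [0.4, -0.1, -2.6]
grip_width: 42.0
```

```bash
python3 -c "
from rf import *
for _ in range(5):
    w=W();c=ringfit(w)
    P=w.cloud();m=(P[...,2]>86)&(P[...,2]<91)&(np.hypot(P[...,0]-566,P[...,1]+21.5)<24);q=P[m]
    print('spindle top ctr',cv2.minEnclosingCircle(q[:,:2].astype(np.float32)),np.median(q[:,2]).round(1))
    s=env.sense();print(s['ee_pos'].round(1),s['ft_force'].round(1))
"
```

```text
n 531 slopes [ 5.00000e-03 -2.00000e-03 -1.17011e+02] hinge [-54.87   1.16] psi -0.032 spread 0.316 rms 1.95 backmin -58.9
opening mid rel [-24.89   0.2 ] world [566.39 -20.78] ring top z 99.0 lat in mid-band y ext
spindle top ctr ((566.0, -21.47725486755371), 23.993797302246094) 88.3
[591.3 -21.  216.2] [-0.2 -0.4 -2.3]
n 509 slopes [ 3.0000e-03 -3.0000e-03 -1.1704e+02] hinge [-54.86   0.45] psi -0.006 spread 0.32 rms 1.91 backmin -58.9
opening mid rel [-24.87   0.26] world [566.36 -20.69] ring top z 99.0 lat in mid-band y ext
spindle top ctr ((566.0401611328125, -21.495695114135742), 23.95815658569336) 88.4
[591.2 -21.  216.1] [ 0.9 -0.2 -2.6]
n 509 slopes [ 4.0000e-03 -4.0000e-03 -1.1704e+02] hinge [-55.04   0.46] psi -0.007 spread 0.315 rms 1.91 backmin -58.9
opening mid rel [-25.05   0.24] world [566.17 -20.69] ring top z 99.0 lat in mid-band y ext
spindle top ctr ((565.9860229492188, -21.556997299194336), 23.927867889404297) 88.3
[591.2 -20.9 216.1] [-0.4 -0.1 -2.2]
n 508 slopes [ 2.00000e-03 -2.00000e-03 -1.17072e+02] hinge [-5.484e+01  2.000e-02] psi 0.008 spread 0.317 rms 1.91 backmin -58.9
opening mid rel [-24.84   0.25] world [566.33 -20.72] ring top z 98.9 lat in mid-band y ext
spindle top ctr ((566.064453125, -21.556575775146484), 23.925048828125) 88.4
[591.2 -21.  216.1] [ 0.6 -0.1 -1.5]
n 517 slopes [ 2.00000e-03 -2.00000e-03 -1.17039e+02] hinge [-54.9   -0.15] psi 0.011 spread 0.317 rms 1.91 backmin -58.9
opening mid rel [-24.9    0.19] world [566.25 -20.78] ring top z 98.9 lat in mid-band y ext
spindle top ctr ((566.179443359375, -21.6828556060791), 23.789201736450195) 88.3
[591.2 -21.  216. ] [ 0.5  0.6 -2.2]
```

>>> drive_tool(
  deltas=[
    [-0.007,-0.01,-0.02,0,0,0,131],
    [-0.007,-0.01,-0.05,0,0,0,131],
    [-0.007,-0.01,-0.09,0,0,0,131],
    [-0.007,-0.01,-0.13,0,0,0,131],
    [-0.007,-0.01,-0.15,0,0,0,131],
    [-0.007,-0.01,-0.15,0,0,0,131],
    [-0.007,-0.01,-0.15,0,0,0,131],
  ],
)

```text
t: 19.55
ee_pos: [590.8, -21.6, 207.1]
tcp_rot: [0.001, 0.999, 0.004, -0.032]
ft_force: [0.5, -0.2, -2.3]
grip_width: 41.9
```

```bash
cat >> rf.py <<'E'
def rep(zlo):
    w=W();p,r=tool();P=w.cloud()
    m=(P[...,2]>86)&(P[...,2]<91)&(np.hypot(P[...,0]-566,P[...,1]+21.5)<29);q=P[m];print("spin top",len(q),np.median(q,axis=0).round(1),q.min(0).round(1),q.max(0).round(1))
    for nm,ang in(("back",np.pi),("left",np.pi/2),("right",-np.pi/2),("bl",2.4),("br",-2.4)):
        d=np.array([np.cos(ang),np.sin(ang)]);v=P[...,:2]-np.array([565.8,-21.3]);a=v@d;b=v@np.array([-d[1],d[0]])
        m=(abs(b)<5)&(a>18)&(a<45)&(P[...,2]<p[2]-100);o=np.argsort(a[m]);aa=a[m][o];zz=P[...,2][m][o]
        print(nm,[(int(x),round(float(np.median(zz[(aa>=x)&(aa<x+2)])),1)) for x in range(18,45,2) if ((aa>=x)&(aa<x+2)).any()])
    s=env.sense();print(s["ee_pos"].round(1),s["ft_force"].round(1),s["wrist_torque"].round(2),round(s["grip_width"],1))
    w.marks(["eye_left","eye_right","ring_back"],[p[2]-118]*3);return w
E
python3 -c "
from rf import *
rep(0)"
```

```text
spin top 2259 [565.5 -21.5  88.5] [537.2 -50.5  86. ] [590.3   7.5  91. ]
back [(18, 88.5), (20, 87.5), (22, 85.8), (24, 80.2), (26, 89.8), (28, 89.8), (30, 89.9), (32, 90.0), (34, 79.4), (36, 79.8), (38, 66.7), (40, 49.4), (42, 48.8), (44, 48.8)]
left [(18, 88.1), (20, 87.7), (22, 86.0), (24, 79.3), (26, 80.4), (28, 89.6), (30, 90.2), (32, 89.9), (34, 79.6), (36, 79.3), (38, 79.1), (42, 49.0), (44, 49.1)]
right [(18, 88.5), (20, 88.2), (22, 86.8), (24, 84.7), (26, 79.8), (28, 90.2), (30, 90.0), (32, 89.8), (34, 80.1), (36, 79.1), (38, 79.4), (40, 78.0), (42, 48.8), (44, 49.8)]
bl [(18, 88.5), (20, 87.3), (22, 85.4), (24, 79.6), (26, 88.9), (28, 89.8), (30, 89.7), (32, 89.4), (34, 79.9), (36, 79.2), (38, 66.1), (40, 49.0), (42, 49.3), (44, 49.5)]
br [(18, 88.4), (20, 87.8), (22, 85.9), (24, 80.0), (26, 89.7), (28, 89.9), (30, 90.0), (32, 89.5), (34, 79.7), (36, 79.1), (38, 79.1), (40, 49.3), (42, 49.0), (44, 49.4)]
[590.8 -21.6 207.1] [ 0.6 -0.2 -2.1] [ 0.03 -0.07 -0.03] 42.0
eye_left 0.95 [293.9 192. ] at z [590.7   8.   89.1] depth [584.3   5.1 114.5]
eye_right 0.81 [232.  189.9] at z [588.5 -49.3  89.1] depth [583.9 -47.4 107.8]
ring_back 0.69 [247.1 258.3] at z [658.6 -36.7  89.1] depth [694.8 -40.6  17.7]
ring_back 0.67 [261.6 131.3] at z [534.9 -21.8  89.1] depth [534.9 -21.8  89.1]
```

>>> drive_tool(
  deltas=[
    [0,0,-0.03,0,0,0,131],
    [0,0,-0.06,0,0,0,131],
    [0,0,-0.09,0,0,0,131],
    [0,0,-0.1,0,0,0,131],
    [0,0,-0.1,0,0,0,131],
  ],
)

```text
t: 20.38
ee_pos: [590.9, -21.6, 201.4]
tcp_rot: [0.001, 0.999, 0.004, -0.032]
ft_force: [0.7, -0.4, -0.4]
grip_width: 42.0
```

```bash
python3 -c "
from rf import *
rep(0)"
```

```text
spin top 2071 [565.6 -21.5  88.3] [537.3 -45.   86. ] [589.1   5.6  90.6]
back [(18, 88.6), (20, 87.0), (22, 85.7), (24, 79.8), (26, 84.6), (28, 84.6), (30, 84.4), (32, 84.6), (34, 79.6), (36, 79.8), (38, 72.9), (40, 49.3), (42, 49.0), (44, 48.8)]
left [(18, 88.4), (20, 88.2), (22, 86.2), (24, 80.5), (26, 79.9), (28, 84.2), (30, 84.3), (32, 84.6), (34, 79.6), (36, 79.4), (38, 79.4), (42, 48.9), (44, 48.8)]
right [(18, 88.3), (20, 87.9), (22, 85.9), (24, 84.0), (26, 80.0), (28, 84.6), (30, 84.6), (32, 84.5), (34, 79.0), (36, 79.6), (38, 79.4), (40, 78.8), (44, 48.8)]
bl [(18, 88.3), (20, 87.2), (22, 85.6), (24, 79.6), (26, 80.7), (28, 84.2), (30, 84.3), (32, 83.7), (34, 79.5), (36, 79.3), (38, 65.8), (40, 49.0), (42, 49.2), (44, 49.1)]
br [(18, 88.8), (20, 87.9), (22, 86.0), (24, 80.4), (26, 84.1), (28, 83.9), (30, 84.1), (32, 83.9), (34, 79.7), (36, 79.8), (38, 79.0), (40, 49.5), (42, 49.2), (44, 48.9)]
[590.9 -21.6 201.4] [-0.3  0.6  0.6] [ 0.07 -0.    0.04] 41.8
eye_left 0.85 [294.6 192.9] at z [591.7   8.6  83.4] depth [584.2   5.2 113. ]
eye_left 0.49 [466.4 148.8] at z [544.5 197.1  83.4] depth [546.3 215.7  60.9]
eye_right 0.71 [228.7 184.2] at z [583.2 -52.2  83.4] depth [583.  -52.1  84.4]
ring_back 0.84 [261.9 132. ] at z [535.6 -21.5  83.4] depth [535.6 -21.5  84.8]
ring_back 0.61 [489.    2.3] at z [367.6 240.3  83.4] depth [339.1 288.2  34.9]
```

>>> drive_tool(
  deltas=[
    [0,0,-0.02,0,0,0,131],
    [0,0,-0.04,0,0,0,131],
    [0,0,-0.06,0,0,0,131],
    [0,0,-0.08,0,0,0,131],
    [0,0,-0.09,0,0,0,131],
    [0,0,-0.09,0,0,0,131],
  ],
)

```text
t: 21.32
ee_pos: [591.1, -21.6, 196.3]
tcp_rot: [0.001, 1.0, 0.004, -0.031]
ft_force: [-0.7, -0.0, 4.1]
grip_width: 41.5
```

```bash
python3 -c "
from rf import *
rep(0)"
```

```text
spin top 2144 [565.8 -21.6  88.4] [541.7 -45.4  86. ] [589.    2.2  91. ]
back [(18, 88.5), (20, 87.5), (22, 85.4), (24, 75.1), (26, 79.1), (28, 79.8), (30, 79.6), (32, 79.7), (34, 74.6), (36, 74.7), (38, 70.6), (40, 49.3), (42, 48.9), (44, 49.2)]
left [(18, 88.3), (20, 87.4), (22, 85.8), (24, 84.0), (26, 74.8), (28, 79.5), (30, 79.7), (32, 79.2), (34, 74.5), (36, 74.8), (38, 74.3), (40, 51.4), (42, 49.0), (44, 48.6)]
right [(18, 88.4), (20, 88.2), (22, 86.6), (24, 85.0), (26, 75.3), (28, 79.6), (30, 79.7), (32, 79.2), (34, 74.5), (36, 74.7), (38, 74.5), (40, 73.8), (42, 48.7), (44, 48.8)]
bl [(18, 88.5), (20, 87.8), (22, 85.8), (24, 74.2), (26, 79.0), (28, 79.2), (30, 79.5), (32, 79.3), (34, 74.6), (36, 74.4), (38, 66.2), (40, 49.4), (42, 49.2), (44, 48.8)]
br [(18, 88.6), (20, 87.7), (22, 86.0), (24, 74.6), (26, 79.4), (28, 79.4), (30, 79.6), (32, 79.1), (34, 74.6), (36, 74.6), (38, 74.3), (40, 50.0), (42, 49.2), (44, 49.3)]
[591.2 -21.6 196.3] [ 0.2 -0.5  4. ] [-0.    0.17  0.02] 41.9
eye_left 0.56 [295.  189.1] at z [588.4   8.9  78.3] depth [584.3   6.9  95.4]
eye_right 0.6 [228.4 188.3] at z [587.4 -52.6  78.3] depth [584.2 -51.1  91.7]
ring_back 0.73 [260.  134.5] at z [538.2 -23.2  78.3] depth [538.2 -23.2  79.1]
```

>>> drive_tool(
  deltas=[
    [0,0,-0.015,0,0,0,131],
    [0,0,-0.03,0,0,0,131],
    [0,0,-0.04,0,0,0,131],
    [0,0,-0.045,0,0,0,131],
  ],
)

```text
t: 22.02
ee_pos: [591.5, -21.6, 194.1]
tcp_rot: [0.001, 1.0, 0.004, -0.031]
ft_force: [-1.1, -0.4, 7.4]
grip_width: 42.1
```

>>> drive_tool(
  deltas=[
    [0,0,-0.01,0,0,0,131],
    [0,0,-0.02,0,0,0,131],
    [0,0,-0.02,0,0,0,131],
  ],
)

```text
t: 22.4
ee_pos: [592.0, -21.7, 194.1]
tcp_rot: [0.002, 1.0, 0.004, -0.03]
ft_force: [-0.8, -0.1, 9.3]
grip_width: 42.1
```

```bash
python3 -c "
from rf import *
rep(0)"
```

```text
spin top 2185 [565.8 -21.7  88.4] [543.5 -45.3  86. ] [588.8   1.8  90.9]
back [(18, 88.6), (20, 87.4), (22, 85.4), (24, 72.5), (26, 77.4), (28, 77.8), (30, 78.0), (32, 77.1), (34, 72.7), (36, 72.4), (38, 71.2), (40, 49.0), (42, 49.0), (44, 48.6)]
left [(18, 88.4), (20, 88.0), (22, 86.3), (24, 84.6), (26, 72.8), (28, 77.7), (30, 77.5), (32, 77.4), (34, 72.3), (36, 72.8), (38, 72.3), (40, 50.4), (42, 49.4), (44, 48.7)]
right [(18, 88.5), (20, 88.4), (22, 86.4), (24, 84.9), (26, 72.7), (28, 77.8), (30, 77.8), (32, 77.4), (34, 72.6), (36, 72.4), (38, 72.0), (40, 71.6), (42, 48.6), (44, 48.6)]
bl [(18, 88.7), (20, 87.5), (22, 85.7), (24, 73.0), (26, 76.8), (28, 77.5), (30, 77.7), (32, 75.1), (34, 72.7), (36, 72.2), (38, 66.8), (40, 49.2), (42, 49.1), (44, 49.7)]
br [(18, 88.5), (20, 88.0), (22, 85.7), (24, 72.8), (26, 76.7), (28, 77.4), (30, 77.5), (32, 77.0), (34, 72.6), (36, 72.7), (38, 72.5), (40, 50.0), (42, 49.0), (44, 48.7)]
[592.  -21.8 194. ] [ 0.1 -0.   7.4] [ 0.08  0.42 -0.02] 42.0
eye_left 0.96 [296.2 189.3] at z [589.8   9.9  76. ] depth [584.6   7.3  97.1]
eye_right 0.71 [224.1 184.5] at z [584.9 -56.7  76. ] depth [583.4 -55.8  82.6]
ring_back 0.8 [259.3 130.8] at z [536.1 -24.   76. ] depth [536.  -24.   76.7]
```

The washer is on its stop (79.4 → 72.6) and the ring is flat. I let the ring close while following down.

>>> drive_tool(
  deltas=[
    [0,0,-0.025,0,0,0,131],
    [0,0,-0.03,0,0,0,126],
    [0,0,-0.035,0,0,0,121],
    [0,0,-0.042,0,0,0,116],
    [0,0,-0.048,0,0,0,112],
  ],
)

```text
t: 23.22
ee_pos: [594.0, -22.0, 193.1]
tcp_rot: [0.002, 1.0, 0.003, -0.027]
ft_force: [0.7, -0.5, 11.2]
grip_width: 47.8
```

>>> drive_tool(
  deltas=[
    [0.01,0,-0.025,0,0,0,107],
    [0.02,0,-0.03,0,0,0,102],
    [0.025,0,-0.036,0,0,0,97],
    [0.03,0,-0.042,0,0,0,92],
    [0.03,0,-0.045,0,0,0,88],
  ],
)

```text
t: 23.85
ee_pos: [597.2, -22.2, 191.5]
tcp_rot: [0.002, 1.0, 0.003, -0.025]
ft_force: [0.1, 0.3, 7.0]
grip_width: 55.9
```

```bash
python3 -c "
from rf import *
rep(0)"
```

```text
spin top 2286 [565.6 -21.4  88.3] [542.6 -45.4  86. ] [590.7   1.9  90.9]
back [(18, 88.6), (20, 87.7), (22, 85.8), (24, 72.3), (26, 77.3), (28, 78.3), (30, 77.8), (32, 78.3), (34, 77.8), (36, 72.4), (38, 72.2), (40, 49.2), (42, 49.4), (44, 48.8)]
left [(18, 88.7), (20, 88.0), (22, 85.8), (24, 78.6), (26, 77.9), (28, 77.9), (30, 72.5), (32, 72.3), (34, 72.4), (36, 72.6), (38, 72.4), (42, 49.3), (44, 49.3)]
right [(18, 88.6), (20, 88.3), (22, 86.6), (24, 84.7), (26, 77.7), (28, 77.5), (30, 73.5), (32, 72.3), (34, 72.3), (36, 72.6), (38, 72.3), (40, 71.6), (42, 49.4), (44, 49.5)]
bl [(18, 88.3), (20, 87.9), (22, 85.3), (24, 78.4), (26, 77.9), (28, 78.2), (30, 73.1), (32, 73.2), (34, 72.6), (36, 72.4), (38, 71.6), (40, 49.0), (42, 48.8), (44, 49.2)]
br [(18, 88.2), (20, 87.7), (22, 85.8), (24, 78.5), (26, 77.6), (28, 77.6), (30, 77.8), (32, 73.6), (34, 72.6), (36, 72.5), (38, 72.3), (40, 64.4), (42, 48.8), (44, 48.8)]
[597.2 -22.2 191.5] [-0.3 -0.3  7. ] [-0.06 -0.03  0.01] 56.3
eye_left 0.71 [289.2 184.2] at z [591.2   2.7  73.5] depth [586.7   0.9  92.4]
eye_right 0.87 [234.5 183.6] at z [590.4 -47.5  73.5] depth [586.2 -45.8  91.6]
ring_back 0.63 [263.1 122.3] at z [534.8 -21.1  73.5] depth [534.7 -21.1  77.5]
ring_back 0.23 [443.2 260.3] at z [682.4 188.5  73.5] depth [720.6 240.8   7.7]
```

>>> drive_tool(
  deltas=[
    [0,0,-0.01,0,0,0,84],
    [0,0,-0.01,0,0,0,82],
    [0,0,0,0,0,0,82],
    [0,0,0.03,0,0,0,82],
    [0,0,0.06,0,0,0,82],
    [0,0,0.09,0,0,0,82],
    [0,0,0.12,0,0,0,82],
    [0,0,0.15,0,0,0,82],
  ],
)

```text
t: 25.05
ee_pos: [597.1, -22.2, 200.4]
tcp_rot: [0.002, 1.0, 0.003, -0.025]
ft_force: [-0.1, -0.3, -1.6]
grip_width: 57.6
```

```bash
python3 -c "
from rf import *
w=rep(0);check()"
```

```text
spin top 2151 [565.8 -21.3  88.4] [542.1 -45.4  86. ] [590.8   2.8  90.9]
back [(18, 88.6), (20, 87.7), (22, 85.1), (24, 73.5), (26, 78.5), (28, 78.6), (30, 78.9), (32, 78.9), (34, 74.4), (36, 73.1), (38, 72.7), (40, 49.2), (42, 49.3), (44, 49.7)]
left [(18, 88.2), (20, 87.9), (22, 86.0), (24, 81.2), (26, 78.5), (28, 78.4), (30, 73.4), (32, 73.4), (34, 73.3), (36, 73.6), (38, 73.2), (40, 48.4), (42, 49.3), (44, 48.4)]
right [(18, 88.3), (20, 88.4), (22, 86.8), (24, 84.6), (26, 78.5), (28, 78.4), (30, 73.6), (32, 73.7), (34, 73.6), (36, 73.2), (38, 73.5), (40, 73.1), (42, 48.9), (44, 49.1)]
bl [(18, 88.6), (20, 87.8), (22, 85.5), (24, 78.4), (26, 77.7), (28, 78.3), (30, 74.3), (32, 74.4), (34, 73.5), (36, 73.4), (38, 72.3), (40, 49.2), (42, 49.1), (44, 48.9)]
br [(18, 88.3), (20, 88.0), (22, 86.0), (24, 81.8), (26, 78.0), (28, 78.7), (30, 77.5), (32, 73.8), (34, 73.5), (36, 73.3), (38, 73.7), (40, 65.9), (42, 49.0), (44, 49.0)]
[597.3 -22.2 200.8] [ 0.3  0.2 -0.6] [-0.07 -0.08 -0.01] 58.0
eye_right 0.59 [238.2 182.6] at z [589.2 -44.1  82.8] depth [585.8 -42.9  97.6]
ring_back 0.84 [263.7 122.3] at z [534.5 -20.6  82.8] depth [534.6 -20.5  79.2]
tcp [597.2 -22.2 200.5] yax [0.003 1.    0.006] zax [-0.05   0.007 -0.999] F [ 0.1 -0.6 -1.5] w 57.8
 dz 53 near face dx [-8.  -7.3] y [13.3 18.1]
 dz 53 near face dx [-8.  -7.3] y [-17.1 -12.4]
 dz 75 near face dx [-9.6 -8.9] y [13.7 22.1]
 dz 75 near face dx [-9.7 -9.1] y [-21.9 -12.8]
 dz 89 near face dx [-10.6  -9.9] y [17.  25.1]
 dz 89 near face dx [-10.6  -9.9] y [-24.6 -15.9]
 dz 105 near face dx [-14.9 -11.7] y [ 8.9 28.5]
 dz 105 near face dx [-15.  -11.8] y [-27.8  -8.1]
```

The ring is in the groove: washer held at about 73.4 against 79.4 free, ring top at 78.5, and the pins are out. I level the pliers and carry them to the holder.

>>> drive_tool(
  deltas=[
    [0,0,0.2,0,-0.1,0,82],
    [0,0.1,0.5,0,-0.2,0,82],
    [-0.03,0.3,0.8,0,-0.3,0,82],
    [-0.1,0.7,1,0,-0.4,-0.1,82],
    [-0.2,1.2,1,0,-0.5,-0.2,82],
    [-0.3,1.8,1,0,-0.6,-0.3,82],
    [-0.4,2.4,1,0,-0.69,-0.4,82],
    [-0.5,3,1,0,-0.69,-0.5,82],
    [-0.6,3.6,1,0,-0.69,-0.6,82],
    [-0.7,4.1,1,0,-0.69,-0.6,82],
    [-0.78,4.45,1,0,-0.69,-0.6,82],
    [-0.84,4.65,1,0,-0.69,-0.6,82],
  ],
)

```text
t: 26.8
ee_pos: [546.2, 258.5, 261.2]
tcp_rot: [0.032, 0.999, 0.004, 0.011]
ft_force: [0.1, 0.2, -1.1]
grip_width: 58.0
```

>>> drive_tool(
  deltas=[
    [-0.01,0.05,0,0,0,0,82],
    [-0.02,0.08,0,0,0,0,82],
    [-0.02,0.08,0,0,0,0,82],
  ],
)

```text
t: 27.18
ee_pos: [545.4, 262.1, 261.2]
tcp_rot: [0.033, 0.999, 0.004, 0.011]
ft_force: [-0.0, -0.4, -1.1]
grip_width: 58.3
```

```bash
cat > ho.py <<'E'
from chk import *
def hold():
    w=check();P=w.cloud()
    h=P[(abs(P[...,2]-74)<4)&(abs(P[...,0]-545)<50)&(abs(P[...,1]-266)<75)]
    print("block",len(h),np.percentile(h,[.5,50,99.5],axis=0).round(1).tolist(),cv2.minAreaRect(h[:,:2].astype(np.float32)))
    # slot interior: points below 60 inside the block outline
    g=P[(P[...,2]<66)&(P[...,2]>5)&(abs(P[...,0]-544.5)<15)&(abs(P[...,1]-266)<45)];
    if len(g):print("slot",len(g),g.min(0).round(1),g.max(0).round(1))
    return w
E
python3 -c "
from ho import *
hold();plan([544,266,260],np.radians(86.4))"
```

```text
tcp [545.4 262.1 261.2] yax [0.066 0.998 0.009] zax [ 0.023  0.007 -1.   ] F [ 0.5  0.9 -1.9] w 57.7
 dz 53 near face dx [-2.6 -2.2] y [13.5 18.2]
 dz 53 near face dx [-4.6 -4.2] y [-17.1 -12. ]
 dz 75 near face dx [-2.8 -2.1] y [14.  22.3]
 dz 75 near face dx [-4.8 -4.3] y [-21.8 -12.4]
 dz 89 near face dx [-2.4 -1.9] y [16.9 25.2]
 dz 89 near face dx [-4.9 -4.4] y [-24.7 -15.1]
 dz 105 near face dx [-2.8 -2.1] y [18.7 28.8]
 dz 105 near face dx [-5.6 -5.1] y [-27.4 -17. ]
block 2167 [[521.8, 216.4, 70.5], [542.2, 266.0, 73.8], [567.4, 315.5, 75.8]] ((544.6495971679688, 265.7253723144531), (99.72803497314453, 42.5326042175293), 87.02815246582031)
slot 753 [537.  228.2   5.2] [556.3 304.5  66. ]
delta [-0.023  0.065 -0.02 ] [-0.072  0.22   0.028] at [545.4 262.1 261.2] y-axis [0.066 0.998 0.009] z [ 0.023  0.008 -1.   ]
```

>>> drive_tool(
  deltas=[
    [-0.01,0.03,-0.2,0,0,0,82],
    [-0.02,0.055,-0.5,0,0,0,82],
    [-0.025,0.055,-0.8,0,0,0,82],
    [-0.025,0.055,-0.92,0,0,0,82],
    [-0.025,0.055,-0.92,0,0,0,82],
    [-0.025,0.055,-0.92,0,0,0,82],
  ],
)

```text
t: 27.98
ee_pos: [544.4, 265.5, 206.7]
tcp_rot: [0.033, 0.999, 0.004, 0.012]
ft_force: [0.1, 0.5, -1.8]
grip_width: 57.9
```

```bash
python3 -c "
from ho import *
hold()"
```

```text
tcp [544.4 265.5 206.7] yax [0.066 0.998 0.01 ] zax [ 0.024  0.008 -1.   ] F [ 0.1 -0.3 -2.2] w 57.8
 dz 53 near face dx [-2.7 -2.2] y [13.5 18.2]
 dz 53 near face dx [-4.8 -4.1] y [-17.2 -12. ]
 dz 75 near face dx [-2.4 -2. ] y [13.6 22.4]
 dz 75 near face dx [-4.7 -4.3] y [-21.9 -12.4]
 dz 89 near face dx [-2.4 -1.8] y [16.6 25.4]
 dz 89 near face dx [-5.  -4.4] y [-24.6 -15.2]
 dz 105 near face dx [-2.6 -2.1] y [18.7 29.1]
 dz 105 near face dx [-5.4 -4.9] y [-27.  -16.9]
block 2490 [[522.0, 215.9, 70.2], [535.4, 265.8, 73.9], [567.7, 315.5, 75.8]] ((544.9371948242188, 265.76593017578125), (100.2776107788086, 42.21696472167969), 86.67231750488281)
slot 1040 [538.7 228.1   5.6] [556.6 304.2  65.9]
```

>>> drive_tool(
  deltas=[
    [-0.01,0,-0.1,0,0,0,82],
    [-0.01,0,-0.3,0,0,0,82],
    [-0.01,0,-0.55,0,0,0,82],
    [-0.01,0,-0.8,0,0,0,82],
    [-0.01,0,-1.05,0,0,0,82],
    [-0.01,0,-1.2,0,0,0,82],
    [-0.01,0,-1.3,0,0,0,82],
    [-0.01,0,-1.3,0,0,0,82],
  ],
)

```text
t: 29.02
ee_pos: [543.8, 265.5, 128.5]
tcp_rot: [0.033, 0.999, 0.004, 0.012]
ft_force: [0.4, 0.5, -1.9]
grip_width: 58.1
```

>>> drive_tool(
  deltas=[
    [0,0,-0.04,0,0,0,82],
    [0,0,-0.08,0,0,0,82],
    [0,0,-0.11,0,0,0,82],
    [0,0,-0.125,0,0,0,82],
    [0,0,-0.125,0,0,0,82],
  ],
)

```text
t: 29.65
ee_pos: [543.8, 265.5, 121.0]
tcp_rot: [0.033, 0.999, 0.004, 0.012]
ft_force: [0.9, 0.0, -1.5]
grip_width: 57.9
```

>>> drive_tool(
  deltas=[
    [0,0,-0.02,0,0,0,82],
    [0,0,-0.035,0,0,0,82],
    [0,0,-0.045,0,0,0,82],
    [0,0,-0.045,0,0,0,82],
  ],
)

```text
t: 30.15
ee_pos: [544.7, 265.6, 120.7]
tcp_rot: [0.033, 0.999, 0.005, 0.013]
ft_force: [-2.1, -1.6, 9.3]
grip_width: 57.9
```

The hub is on the rim with an 11 N rise, so I open and retreat upward.

>>> drive_tool(
  deltas=[
    [0,0,0,0,0,0,78],
    [0,0,0.005,0,0,0,68],
    [0,0,0.005,0,0,0,40],
    [0,0,0.005,0,0,0,0],
    [0,0,0.005,0,0,0,0],
    [0,0,0.005,0,0,0,0],
  ],
)

```text
t: 30.9
ee_pos: [544.7, 265.7, 120.9]
tcp_rot: [0.033, 0.999, 0.005, 0.013]
ft_force: [0.2, 0.7, -0.7]
grip_width: 85.5
```

>>> drive_tool(
  deltas=[
    [0,0,0.1,0,0,0,0],
    [0,0,0.4,0,0,0,0],
    [0,0,0.9,0,0,0,0],
    [0,0,1.5,0,0,0,0],
    [0,0,2.2,0,0,0,0],
    [-0.3,0,2.9,0,0,0,0],
    [-0.5,0,3.3,0,0,0,0],
    [-0.5,0,3.3,0,0,0,0],
    [-0.5,0,3.3,0,0,0,0],
  ],
)

```text
t: 32.02
ee_pos: [514.5, 265.2, 317.8]
tcp_rot: [0.033, 0.999, 0.004, 0.013]
ft_force: [0.3, -0.6, -0.5]
grip_width: 85.3
```

```bash
python3 - <<'E'
from h import *
w=W();P=w.cloud();im=w.s["image"].astype(int)
w.marks(["pliers_grip","holder"],[138,0])
red=(im[...,0]>110)&(im[...,1]<80)&(im[...,2]<80)&(P[...,2]>100)&(P[...,2]<185)&(abs(P[...,0]-546)<60)&(abs(P[...,1]-262)<70)
q=P[red];print("zmax",np.percentile(q[:,2],99).round(1));t=q[q[:,2]>158]
for g in(t[t[:,1]>266],t[t[:,1]<266]):print("top grip",len(g),g.min(0).round(1),g.max(0).round(1))
# spindle from top camera and this view
for nm,C in(("top",cloud(snapshot("top"))),("wrist",P)):
    x0,y0=(565.8,-21.4) if nm=="wrist" else (566.3,-26)
    d=np.hypot(C[...,0]-x0,C[...,1]-y0)
    for a,b in((0,18),(26,29),(32,38)):
        m=(d>a)&(d<b)&(C[...,2]>55)&(C[...,2]<100);print(nm,a,b,m.sum(),np.median(C[...,2][m]).round(1))
s=env.sense();print(s["t"],s["ee_pos"].round(1),s["ft_force"].round(1),s["grip_width"])
E
```

```text
pliers_grip 0.63 [262.2 193. ] at z [547.6 263.8 138. ] depth [592.9 261.5   8.8]
pliers_grip 0.59 [ 18.1 246.2] at z [ 614.1 -144.2  138. ] depth [ 668.7 -270.2   40.1]
holder 0.84 [265.4 164.8] at z [549.  269.6   0. ] depth [528.1 269.6  84. ]
holder 0.62 [387.1 210.2] at z [644.5 481.9   0. ] depth [612.  449.1  71.1]
zmax 165.4
top grip 114 [537.7 287.8 158.5] [554.4 296.  165.6]
top grip 114 [534.3 236.4 158.2] [550.8 244.1 165.8]
top 0 18 79 87.9
top 26 29 35 77.2
top 32 38 104 72.1
wrist 0 18 305 88.4
wrist 26 29 96 78.1
wrist 32 38 383 73.7
32.225 [514.7 265.2 317.4] [ 0.1  0.8 -0.3] 85.35268973206448
```

```bash
python3 -c "
from station import env
print(env.sign_off())"
```

```text
the job is handed in; nothing more can be done
None
```

The retaining ring is closed in the groove and holding the washer down, and the pliers are back upright in their wooden holder. I handed the job in at about 32 s of the 67 s allowed. The sign-off gave no verdict.

**What I did:** I gripped the pliers lightly and seated the pins in the ring's eyes. I spread the ring to about 0.32 and lifted it over the spindle. I pressed the washer to its stop with about 10–13 N, let the ring close into the groove, and returned the pliers.

**Last checks:**
- **Washer:** its top reads 73.7 mm from the wrist camera and 72.1 mm from the top camera, against about 79.4 mm when free. That means it is held down by roughly 6–7 mm, where 4 mm is needed.
- **Ring:** it is closed and level, with its top at 78.1 mm (wrist) and 77.2 mm (top). It sits symmetrically about the spindle to within about 1 mm.
- **Pliers:** the grips are within 1 mm of where they started. The gripper is open and about 200 mm above its release height, clear of the holder.

**Disagreements:**
- **Cameras:** the two cameras differed by about 5 mm on the spindle's y position. I used the wrist camera, and the ring went on cleanly.
- **Pliers tilt:** the pliers tilted a little in the fingers while being carried, so I measured and corrected that before inserting the pins and before putting them back.
- **Bystanders:** I did not re-measure the other objects on the bench at the end. No move went near them.
- **Picture limit:** I reached the 12-picture viewing limit before the lift, so everything from the lift onward was checked from depth readings and forces rather than by eye.

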